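Close the tea jars and clear the printer deck for the parcel

TASK

First lift the handled tea canister off the printer's deck and set it upright on the cork mat. Then close every jar in the rack with the one lid that screws fully home on it: the lids look alike, so try them, and leave a spare lid on the counter. Only when all jars are closed, lay the white parcel with the red bands flat on the deck so that its end holds the orange lever down; keep the canister from tipping and leave the other goods where they are.

Things in the scene. Friction and masses are not known exactly. Their poses are not given: they have to be found in the camera images.
- jar_a: white stoneware tea jar, green band, 0.6 kg, its 72 mm square foot in a socket of the rack, so it cannot turn. May be absent. Round body 68 mm diameter to 52 high; neck 42 mm (52 over the threads); rim 84 above its origin (centre of underside). Red dot on the shoulder: +x. Two-start thread, 12 mm a turn, closes clockwise from above; the starts (top ends) lie on +x and -x
- jar_b: same as jar_a, but takes another lid; may be absent. On all jars the right lid, set on straight, rests with its lugs on the threads: lid origin 63.5 mm above the jar's when the lugs are just clockwise of the starts, 1 mm less per 30 degrees clockwise. At 180 degrees the lugs pass under the next thread; at 240 to 265 it is home and stops: cap on rim, lid origin 55.5 mm above the jar's
- jar_c: same as jar_a, but takes another lid; may be absent. On all jars the right lid thus needs 60 to 265 degrees clockwise, by how it was set on, with light downward pressure. A wrong lid, however turned, stays with its origin 63.5 mm above the jar's or more; it lifts straight off
- lid_p: screw lid lying open side down: black cap 61 mm diameter, 32 tall, with a round wooden knob (30 mm diameter, 30 tall) on top, 90 g. Origin: centre of the lower rim, z up. Two inward lugs at the lower rim lie on its +x and -x, marked by red strokes on the cap; half a turn makes no difference. Clear of the jar its origin is over 85 mm above the jar's
- lid_q: looks just like lid_p. A hidden plug inside differs from lid to lid: each jar takes only one of the three lids, and only trying shows which
- lid_r: looks just like lid_p. With only two jars there, one lid fits neither
- rack: low wooden jar rack fixed to the counter, 95 mm (its x) by 415 mm (its y), with three square sockets 75 mm wide, 150 mm apart along y, one perhaps empty, and a narrow gap between each two; floor 4 mm thick, walls 18 mm high. Origin: centre of its underside
- canister: steel tea canister, closed, 97 mm diameter at most (foot 90 mm), 88 mm tall, 0.45 kg, with a rigid upright bow handle: its wooden grip is a bar 16 mm thick and 60 mm long along the canister's y axis, its centre 150 mm above the origin, nothing between it and the canister's top. Origin: centre of the foot, z up. It starts on the deck
- mat: round cork mat, 150 mm diameter, 3 mm thick, fixed. Origin: centre of its underside
- deck: grey deck of the label printer, fixed, 150 mm (its x) by 190 mm (its y), top 30 mm above the counter. Origin: centre of its underside. The presence lever is let into its top at the middle of the +y end
- lever (a joint): orange sprung lever, 18 mm wide, hinged 77 mm from the deck's centre towards its +y end, its tip leaning up towards the centre. 0 = up, 0.42 rad = pushed flush with the deck's top; springs back; under 1 N at the tip holds it down
- lever_tip (a point): tip of the orange lever: 44 mm from the deck's centre towards +y and about 14 mm above the deck's top while up
- parcel: white paper-wrapped tea carton with a red band each way, rigid, 56 mm (its x) by 110 mm (its y) by 50 mm tall, about 0.25 kg, lying on the counter. Origin: centre of its underside
- bag_2: tall white paper bag, 75 x 105 x 180 mm; bystander, leave alone. Origin: underside
- bundle_1: brown paper bundle with a red band, 80 x 120 x 60 mm; bystander, leave alone. Origin: underside
- bundle_2: brown paper bundle with a red band, 80 x 120 x 60 mm; bystander, leave alone. Origin: underside
- cup: blue tea cup, 68 mm diameter, 60 mm tall; bystander, leave alone. Origin: underside
- ribbon: red ribbon spool lying flat, 76 mm diameter, 25 mm tall; bystander, leave alone. Origin: underside
- scoop: wooden spoon lying on the counter; bystander, leave alone. Origin: underside
Things that resemble listed ones, but are neither listed nor needed, are in the scene too. What is shaped like the lid_q but pink or turquoise is not meant.

How it is judged:
By the outcome, as a careful person would: the job done as asked, in the order asked, and still so for the second after the job is handed in, with the robot touching nothing.
Of jar_a, jar_b, jar_c only 2 to 3 are there at a start; the rules pass over those that are not, and their reading is None.
At some moment in a run one of parcel, lid_p, lid_q, lid_r may be knocked a few centimetres aside while the robot is not near it.
It also fails if it takes over 210 s, if anything falls off the work surface, if the arm or the gripper's body presses on something with over 40 N, if the wrist force passes 120 N, or if a joint passes its speed limit or range.

ROBOT

A 6-joint arm with a two-finger parallel gripper is mounted at the origin on the work surface. World frame = base frame: x ahead of the robot, y to its left, z up, the work surface at z = 0. Lengths are in m, angles in degrees, forces in N, time in s.
With the tool pointing down it reaches from about 0.3 to 0.75 m from the base axis. Payload 8.5 kg.
Tool frame: the origin (TCP) lies at the very end of the fingers, on their centre line; the grasp point (between the pads) lies 19 mm behind it; z points along the fingers, y is the line along which they close (so a half turn about z gives the same grasp; the last joint's range is limited). The gripper opens to 85 mm and grips with 20 to 120 N. Pads are 22 mm wide; open, the fingers measure 114 mm over their backs; the gripper's body (76 mm by 85 mm) begins 54 mm behind the grasp point. The pads swing forward as they close: fully open they stand 13 mm farther back than shut.
Start: joints at [63.925, 21.807, 74.336, -0, 83.858, -12.336], TCP at [0.131, 0.534, 0.231] pointing down, gripper open.
Joint ranges: [-178.18, 178.18], [-50.72, 133.34], [12.68, 142.11], [-81.47, 261.47], [9.98, 163.14], [-165.26, 165.26]. Speed limits (degrees/s): [136.94, 136.94, 180, 180, 180, 180].

INTERFACE

Orientations are given as a 3x3 rotation matrix whose columns are the frame's x, y, z axes.
In Python, from rig import env, imaging gives the robot as it stands. The module is installed in compiled form; this text tells all that it offers.
- The arm moves only by the tool arm_command, never from a script. Its arguments are lists of equal length, an entry for each row: "turn": the turn, a rotation vector about the tool's x, y, z in units of 5 degrees (1.0 is 5 degrees), a list of three; "xyz": the shift along the tool's x, y, z in units of 50 mm (1.0 is 50 mm), a list of three; "claw": the finger opening in mm, from 0 to 85.4. A call has 1 to 12 rows; each row shifts and turns the commanded pose from where the row before left it, along the tool's axes as they then stand; what a row does not reach is not made up. A row lasts 1/10 s, in which the tool goes at most 50 mm and 8.59 degrees, less where a joint would pass 70% of its speed; a pose out of reach is approached as far as the arm can. A call is refused whole if a number of a shift passes 1 or a number of a turn 1, either way. A call with a gripper value outside its range is refused whole. The fingers move at their own pace and stop on an object; "squeeze" is the grip in N (left out, the last holds). Time passes only in rows, so rows that do not move let the fingers close. It gives the time, the measured TCP pose, the force, the opening and the grip force at its end, in the units of the state.
- env.observe(): the state, without advancing time (a new reading comes with each control period).
- imaging.get_image(name): name is "scene" or "top" or "wrist"; returns (picture, depth): 420x560x3 uint8, blue, green, red; 420x560 float32, m along the optical axis (not along the pixel's ray), 0 where there is no reading.
- imaging.camera_info(name): a dict with "camera_matrix" (3x3 intrinsics, pixels), "k1" (the pictures are not rectified: a ray, as slopes to the right and down, at radius r is drawn at 1 + k1 r^2 times it, then the intrinsics apply), "rvec" (rotation vector, rad) and "tvec" (3), from world to camera coordinates, as OpenCV has them. Camera axes: x right, y down, z forward; pixel columns grow to the right and rows downward; lengths in m; the calibration is good to about 2 mm. A picture is of the moment at which its call begins: read the wrist's pose just before it. camera_info takes no time and is no camera call; for the wrist camera it gives the pose at the moment of the call.
- env.close_job(): hands the job in; it is judged then, once.
The state is a dict: "time_s": time; "q": joint angles; "qvel": joint speeds; "joint_efforts": joint torques, N m; "position": TCP position; "tool_rot": TCP orientation; "ft_force": force on the tool from outside, world axes, zero at the start; "wrist_torque": the same for the moment, N m; "grip_width": finger opening in m; "gripper_force": force on a finger pad.
Only numpy, scipy, OpenCV 4.12 (cv2) and the standard library are available. Lean on these libraries where they do the work, as an engineer would, in place of code of your own. Each camera call takes 0.05 s, during which the arm holds its last target. There are 200 camera calls.

## Working session

There is one attempt and no reset: what is moved stays moved. The work goes in short steps, Python scripts to look and compute and a tool call to move; the robot and the scene stay as the last step left them, time stands still between calls to the robot, and variables do not carry over. Pictures are saved under pics/ and viewed, at most 14 in all, crops included, and the job is handed in when it is done.

Besides the shell and the picture viewer there is one more tool, called after "Request:" as name(argument=value, ...), one argument or row to a line, values as JSON. arm_command: Moves the arm, as the interface text tells. Its arguments: {"type":"object","properties":{"turn":{"type":"array"},"xyz":{"type":"array"},"claw":{"type":"array"},"squeeze":{"type":"number"}},"required":["turn","xyz","claw"]}

```bash
mkdir -p pics
cat > h.py <<'E'
import numpy as np, cv2
from rig import env, imaging
def cam(n):
    c=imaging.camera_info(n); R=cv2.Rodrigues(np.array(c["rvec"],float))[0]
    return np.array(c["camera_matrix"],float), float(c["k1"]), R, np.array(c["tvec"],float).ravel()
def rays(C,uv):
    K,k1,R,t=C; uv=np.atleast_2d(uv).astype(float)
    p=cv2.undistortPoints(uv.reshape(-1,1,2),K,np.array([k1,0,0,0])).reshape(-1,2)
    d=np.c_[p,np.ones(len(p))]@R
    return -R.T@t,d
def onz(C,uv,z):
    o,d=rays(C,uv); return o+d*((z-o[2])/d[:,2])[:,None]
def cloud(C,depth):
    h,w=depth.shape; v,u=np.mgrid[:h,:w]
    o,d=rays(C,np.c_[u.ravel(),v.ravel()]); P=o+d*depth.ravel()[:,None]
    P[depth.ravel()==0]=np.nan
    return P.reshape(h,w,3)
def shot(n,name=None):
    C=cam(n); im,d=imaging.get_image(n)
    if name: cv2.imwrite(f"pics/{name}.png",im)
    return C,im,d
E
python3 - <<'E'
from h import *
for n in ("top","scene"):
    C,im,d=shot(n); np.savez(f"{n}0.npz",im=im,d=d)
    cv2.imwrite(f"pics/{n}0.png",cv2.resize(im,(800,600)))
    print(n,C[0].tolist(),C[1],(-C[2].T@C[3]).round(3))
s=env.observe(); print({k:np.round(s[k],3).tolist() for k in s})
E
```

```text
top [[465.1307463588928, 0.0, 269.90013861230335], [0.0, 465.1307463588928, 213.55438898793273], [0.0, 0.0, 1.0]] -0.05574123929977368 [ 0.334 -0.008  1.386]
scene [[474.60984863998294, 0.0, 277.2923580159571], [0.0, 474.60984863998294, 208.96364338909925], [0.0, 0.0, 1.0]] -0.035794391681639816 [ 1.523 -0.166  0.896]
{'time_s': 0.1, 'q': [63.925, 21.836, 74.38, 0.002, 83.858, -12.335], 'qvel': [0.042, -0.106, -0.088, -0.074, 0.024, -0.015], 'joint_efforts': [0.003, -44.923, -23.165, -0.0, 0.004, -0.0], 'position': [0.13, 0.534, 0.231], 'tool_rot': [[-0.971, 0.238, -0.001], [0.238, 0.971, -0.001], [0.0, -0.001, -1.0]], 'ft_force': [0.356, -0.534, -0.32], 'wrist_torque': [0.005, 0.003, 0.01], 'gripper_force': 0.0, 'grip_width': 0.085}
```

View pics/top0.png

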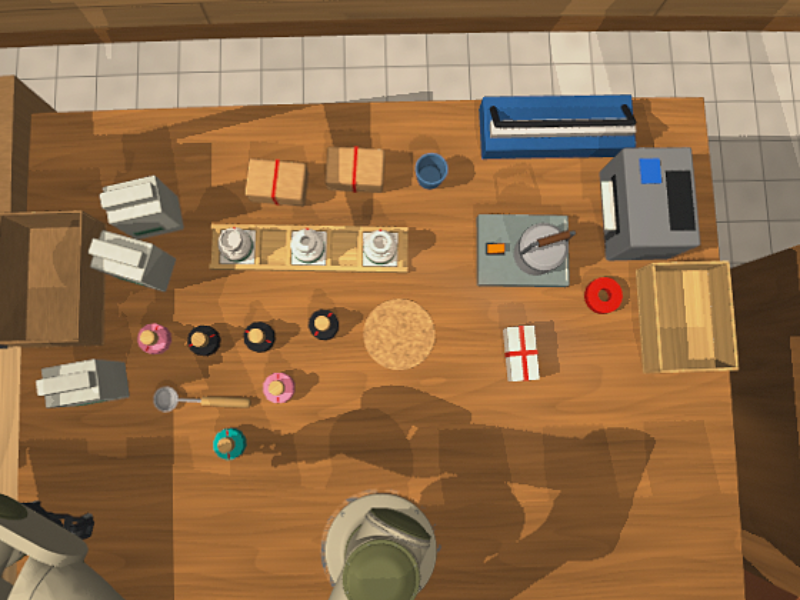

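View pics/scene0.png

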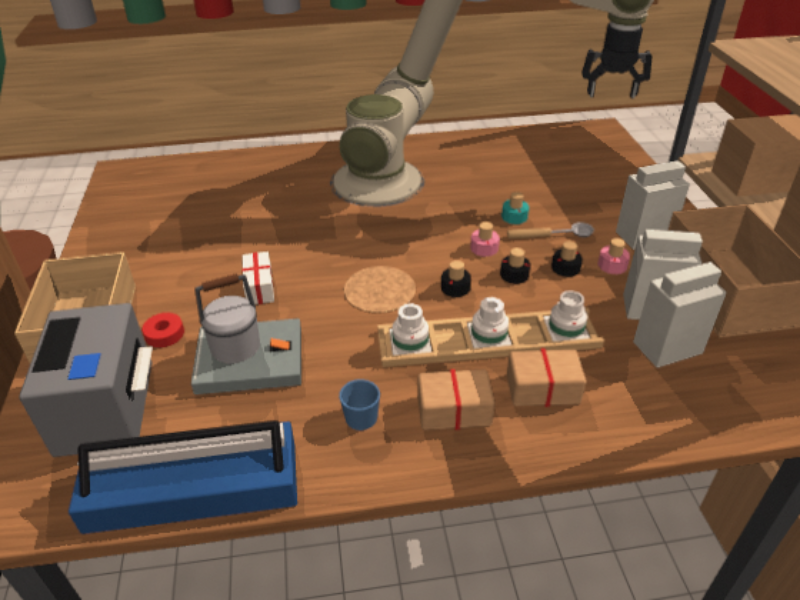

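The top view (800x600) shows black lids at (204,340), (259,337) and (323,323). All three jars are present, at (237,243), (307,243) and (381,246). The canister is at (543,245) on the deck, the mat at (399,334), the parcel at (521,352) and the lever at (495,248).

```bash
python3 - <<'E'
from h import *
C=cam("top"); z=np.load("top0.npz"); im,d=z["im"],z["d"]; P=cloud(C,d); s=560/800
def win(u,v,r): 
    u,v,r=int(u*s),int(v*s),int(r*s); m=np.zeros(d.shape,bool); m[v-r:v+r,u-r:u+r]=1; return m
def rep(n,m):
    q=P[m]; xy=q[:,:2]; c,sz,a=cv2.minAreaRect((xy*1000).astype(np.float32)); print(n,len(q),q.mean(0).round(4),"rect",np.round(c,1),np.round(sz,1),round(a,1))
Z=P[...,2]
for n,(u,v) in dict(jA=(237,243),jB=(307,243),jC=(381,246)).items(): rep(n,win(u,v,25)&(Z>.078)&(Z<.1))
for n,(u,v) in dict(l1=(204,340),l2=(259,337),l3=(323,323)).items():
    rep(n+"knob",win(u,v,25)&(Z>.055)&(Z<.07)); rep(n+"cap",win(u,v,25)&(Z>.026)&(Z<.04))
    hsv=cv2.cvtColor(im,cv2.COLOR_BGR2HSV); red=((hsv[...,0]<6)|(hsv[...,0]>172))&(hsv[...,1]>150)&(hsv[...,2]>60)
    m=win(u,v,25)&red; vv,uu=np.nonzero(m); print(len(uu), onz(C,np.c_[uu,vv],.03)[:,:2].round(3).tolist() if len(uu) else "")
rep("grip",win(550,240,35)&(Z>.165)&(Z<.2)); rep("cantop",win(543,245,40)&(Z>.1)&(Z<.13))
rep("deck",win(523,250,60)&(Z>.024)&(Z<.036)); rep("parcel",win(521,352,40)&(Z>.042)&(Z<.058))
hue=cv2.cvtColor(im,cv2.COLOR_BGR2HSV)
m=win(495,248,15)&(hue[...,0]>6)&(hue[...,0]<20)&(hue[...,1]>200); rep("lever",m)
m=win(399,334,45)&(Z>.0015)&(Z<.01); rep("mat",m)
# mat by contour of colour
h=hue; m=win(399,334,45)
vv,uu=np.nonzero(m&(h[...,1]<150)&(h[...,1]>60)); 
print("edges mat", onz(C,[[364*s,334*s],[435*s,334*s],[399*s,299*s],[399*s,369*s]],.003).round(3).tolist())
rep("rack",win(307,247,108)&(Z>.014)&(Z<.024)&(np.abs(P[...,0]-.39)<.2))
s0=env.observe()
E
python3 - <<'E'
import cv2
im=cv2.imread("pics/top0.png");import numpy as np
z=np.load("top0.npz")["im"]
a=cv2.resize(z[150:260,90:250],(800,550),interpolation=cv2.INTER_CUBIC); cv2.imwrite("pics/crop1.png",a)
E
```

```text
jA 153 [0.6318 0.2831 0.0839] rect [631.2 282.8] [43.7 40.2] 43.8
jB 144 [0.6228 0.1336 0.0883] rect [622.6 133.8] [39.9 42.6] 64.8
jC 114 [ 0.6164 -0.0144  0.0884] rect [616.6 -15.1] [41.5 42.6] 0.3
l1knob 88 [0.4337 0.3524 0.0618] rect [433.6 352.5] [27.2 28. ] 62.7
l1cap 248 [0.4335 0.3501 0.0321] rect [433.8 352.6] [63.  58.9] 87.7
11 [[0.445, 0.333], [0.445, 0.331], [0.445, 0.328], [0.442, 0.336], [0.442, 0.333], [0.442, 0.331], [0.426, 0.381], [0.426, 0.378], [0.426, 0.375], [0.423, 0.38], [0.423, 0.378]]
l2knob 86 [0.4386 0.2365 0.0623] rect [438.8 236.4] [28.5 26.5] 47.3
l2cap 255 [0.4381 0.2351 0.0322] rect [439.5 236.7] [59.7 58.5] 89.3
10 [[0.452, 0.263], [0.452, 0.26], [0.449, 0.263], [0.449, 0.26], [0.43, 0.222], [0.43, 0.219], [0.43, 0.216], [0.427, 0.219], [0.427, 0.216], [0.427, 0.213]]
l3knob 83 [0.4603 0.1061 0.0622] rect [461.1 106.3] [26.3 26.1] 0.1
l3cap 252 [0.4597 0.1054 0.0322] rect [460.3 106.8] [58.9 59.9] 43.9
15 [[0.483, 0.093], [0.483, 0.09], [0.483, 0.087], [0.48, 0.096], [0.48, 0.093], [0.48, 0.09], [0.477, 0.096], [0.477, 0.093], [0.445, 0.12], [0.445, 0.117], [0.442, 0.123], [0.442, 0.12], [0.442, 0.117], [0.439, 0.123], [0.439, 0.12]]
grip 174 [ 0.594  -0.3357  0.1856] rect [ 595.  -336.9] [15.6 87.9] 15.7
cantop 781 [ 0.5902 -0.3334  0.1169] rect [ 594.3 -336.8] [93.5 95. ] 42.7
deck 1947 [ 0.6046 -0.2961  0.0305] rect [ 606.1 -314.5] [193.4 151.1] 88.6
parcel 750 [ 0.3888 -0.2976  0.0503] rect [ 389.2 -298.2] [110.2  58.1] 1.4
lever 72 [ 0.608  -0.2547  0.0382] rect [ 607.6 -254.7] [32.4 17. ] 85.0
mat 2146 [ 0.4404 -0.0496  0.0042] rect [442.1 -49.5] [183.5 182.7] 88.4
edges mat [[0.439, 0.022, 0.003], [0.435, -0.127, 0.003], [0.511, -0.054, 0.003], [0.365, -0.049, 0.003]]
rack 536 [0.571  0.111  0.0186] rect [499.1 137. ] [181.9 412.9] 0.1
```

View pics/crop1.png

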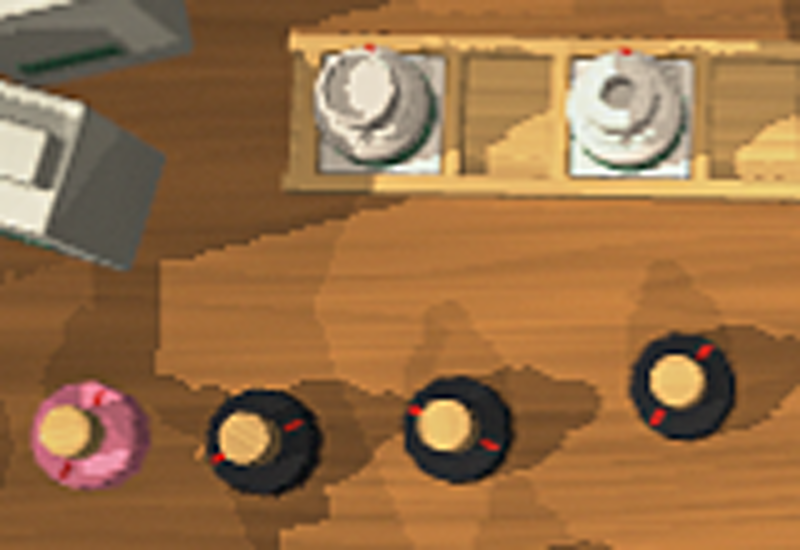

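The crop shows red strokes on the three black lids, so their lug angles are about 112°, 63° and 144° in world yaw. The red dots on the jars point to world +x. I'll start with the canister.

```bash
cat >> h.py <<'E'
def plan(xyz,psi=None):
    """tool-frame units to target: turn about z first (units of 5 deg), then shift (units of 50 mm)"""
    s=env.observe(); R=np.array(s["tool_rot"]); p=np.array(s["position"])
    cur=np.degrees(np.arctan2(R[1,1],R[0,1])); t=0
    if psi is not None: t=cur-psi
    a=np.radians(cur-t); Rn=np.c_[[-np.sin(a),np.cos(a),0],[np.cos(a),np.sin(a),0],[0,0,-1]]
    print("t",round(s["time_s"],1),"p",p.round(4),"psi",round(cur,1),"q6",round(s["q"][5],1),"tilt",np.round(np.degrees([R[0,2],R[1,2]]),2),"| turn units",round(t/5,2),"shift units",((np.array(xyz)-p)@Rn/.05).round(2))
E
python3 -c "
from h import *
plan([.5945,-.337,.231],15.7)"
```

```text
t 0.1 p [0.1305 0.534  0.2308] psi 76.3 q6 -12.3 tilt [-0.03 -0.06] | turn units 12.11 shift units [-19.28   4.22  -0.  ]
```

Request:
arm_command(
  turn=[
    [0,0,1],
    [0,0,1],
    [0,0,1],
    [0,0,1],
    [0,0,1],
    [0,0,1],
    [0,0,1],
    [0,0,1],
    [0,0,1],
    [0,0,1],
    [0,0,1],
    [0,0,1],
  ],
  xyz=[
    [0,0,0],
    [0,0,0],
    [0,0,0],
    [0,0,0],
    [0,0,0],
    [0,0,0],
    [0,0,0],
    [0,0,0],
    [0,0,0],
    [0,0,0],
    [0,0,0],
    [0,0,0],
  ],
  claw=[85,85,85,85,85,85,85,85,85,85,85,85],
  squeeze=40,
)

```text
time_s: 1.3
position: [0.1305, 0.5341, 0.231]
tool_rot: [[-0.277, 0.961, -0.0], [0.961, 0.277, -0.001], [-0.001, -0.001, -1.0]]
ft_force: [0.7, -0.2, -0.2]
grip_width: 0.0849
gripper_force: 0.0
```

Request:
arm_command(
  turn=[
    [0,0,0],
    [0,0,0],
    [0,0,0],
    [0,0,0],
    [0,0,0],
    [0,0,0],
    [0,0,0],
    [0,0,0],
    [0,0,0],
    [0,0,0],
    [0,0,0],
    [0,0,0],
  ],
  xyz=[
    [-0.8,0.17,0],
    [-0.8,0.17,0],
    [-0.8,0.17,0],
    [-0.8,0.17,0],
    [-0.8,0.17,0],
    [-0.8,0.17,0],
    [-0.8,0.17,0],
    [-0.8,0.17,0],
    [-0.8,0.17,0],
    [-0.8,0.17,0],
    [-0.8,0.17,0],
    [-0.8,0.17,0],
  ],
  claw=[85,85,85,85,85,85,85,85,85,85,85,85],
)

```text
time_s: 2.5
position: [0.3633, 0.1004, 0.2313]
tool_rot: [[-0.28, 0.96, -0.0], [0.96, 0.28, 0.0], [0.0, -0.0, -1.0]]
ft_force: [0.3, 1.0, 0.1]
grip_width: 0.085
gripper_force: 0.0
```

Request:
arm_command(
  turn=[
    [0,0,0],
    [0,0,0],
    [0,0,0],
    [0,0,0],
    [0,0,0],
    [0,0,0],
    [0,0,0],
    [0,0,0],
    [0,0,0],
    [0,0,0],
    [0,0,0],
    [0,0,0],
  ],
  xyz=[
    [-0.8,0.17,0],
    [-0.8,0.17,0],
    [-0.8,0.17,0],
    [-0.8,0.17,0],
    [-0.8,0.17,0],
    [-0.8,0.17,0],
    [-0.8,0.17,0],
    [-0.8,0.17,0],
    [-0.8,0.17,0],
    [-0.8,0.17,0],
    [-0.8,0.17,0],
    [0,0,0],
  ],
  claw=[85,85,85,85,85,85,85,85,85,85,85,85],
)

```text
time_s: 3.7
position: [0.5766, -0.2981, 0.2291]
tool_rot: [[-0.277, 0.961, -0.002], [0.961, 0.277, 0.0], [0.001, -0.001, -1.0]]
ft_force: [-0.9, -0.3, -0.3]
grip_width: 0.085
gripper_force: 0.0
```

Run:
```python
from h import *
plan([.5945,-.337,.161],15.7)
C,im,d=shot("wrist","w1"); P=cloud(C,d); Z=P[...,2]
for lo,hi in((.165,.2),(.1,.13)):
    m=(Z>lo)&(Z<hi)&(np.abs(P[...,0]-.6)<.09)&(np.abs(P[...,1]+.34)<.09); q=P[m]
    if len(q)>20: print(len(q),q.mean(0).round(4),[np.round(v,1) for v in cv2.minAreaRect((q[:,:2]*1000).astype(np.float32))])
```

```text
t 3.7 p [ 0.5766 -0.2981  0.2291] psi 16.1 q6 -53.8 tilt [-0.09  0.03] | turn units 0.08 shift units [-0.84  0.13  1.36]
2712 [ 0.5911 -0.3295  0.1859] [array([ 593. , -335.2]), array([15.7, 87.4]), np.float64(15.9)]
8066 [ 0.5902 -0.3275  0.117 ] [array([ 593.1, -335.8]), array([94.5, 94.4]), np.float64(63.5)]
```

View pics/w1.png

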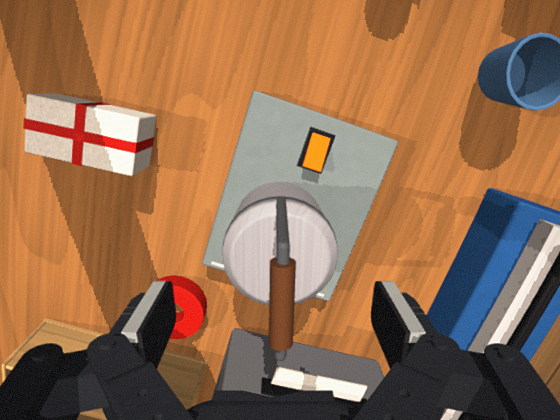

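The wrist view shows the canister's grip bar (560x420: about (283,300)) running along the tool's x axis, with the lever up at (317,150). The pads straddle the bar line. Next I'll descend, grip and lift.

Request:
arm_command(
  turn=[
    [0,0,0],
    [0,0,0],
    [0,0,0],
    [0,0,0],
    [0,0,0],
    [0,0,0],
    [0,0,0],
    [0,0,0],
    [0,0,0],
    [0,0,0],
    [0,0,0],
    [0,0,0],
  ],
  xyz=[
    [-0.4,0.06,0],
    [-0.4,0.06,0],
    [0,0,0.4],
    [0,0,0.5],
    [0,0,0.46],
    [0,0,0],
    [0,0,0],
    [0,0,0],
    [0,0,0],
    [0,0,0],
    [0,0,0],
    [0,0,0],
  ],
  claw=[85,85,85,85,85,85,10,10,10,10,10,10],
  squeeze=60,
)

```text
time_s: 4.95
position: [0.5929, -0.3312, 0.164]
tool_rot: [[-0.28, 0.96, 0.001], [0.96, 0.28, -0.001], [-0.001, 0.0, -1.0]]
ft_force: [-2.1, -0.3, 4.2]
grip_width: 0.0135
gripper_force: 58.5
```

Request:
arm_command(
  turn=[
    [0,0,0],
    [0,0,0],
    [0,0,0],
    [0,0,0],
    [0,0,0],
    [0,0,0],
  ],
  xyz=[
    [0,0,0],
    [0,0,0],
    [0,0,0],
    [0,0,-0.1],
    [0,0,-0.2],
    [0,0,0],
  ],
  claw=[10,10,10,10,10,10],
)

```text
time_s: 5.55
position: [0.5933, -0.3311, 0.1795]
tool_rot: [[-0.28, 0.96, 0.001], [0.96, 0.28, -0.001], [-0.001, 0.001, -1.0]]
ft_force: [0.3, -0.5, -3.9]
grip_width: 0.0141
gripper_force: 58.6
```

Run:
```python
from h import *
s=env.observe(); print(s["grip_width"],s["gripper_force"],np.round(s["ft_force"],1),np.round(s["wrist_torque"],2))
plan([.4375,-.0525,.225])
```

```text
0.014144279790599982 58.6056250333786 [ 0.3 -0.5 -3.9] [-0.02  0.    0.02]
t 5.5 p [ 0.5933 -0.3311  0.1795] psi 16.3 q6 -55.4 tilt [ 0.08 -0.05] | turn units 0.0 shift units [ 6.22 -1.43 -0.91]
```

Request:
arm_command(
  turn=[
    [0,0,0],
    [0,0,0],
    [0,0,0],
    [0,0,0],
    [0,0,0],
    [0,0,0],
    [0,0,0],
    [0,0,0],
    [0,0,0],
    [0,0,0],
    [0,0,0],
    [0,0,0],
  ],
  xyz=[
    [0,0,-0.3],
    [0,0,-0.4],
    [0,0,-0.2],
    [0.3,-0.05,0],
    [0.5,-0.1,0],
    [0.7,-0.15,0],
    [0.8,-0.2,0],
    [0.8,-0.2,0],
    [0.8,-0.2,0],
    [0.8,-0.2,0],
    [0.6,-0.15,0],
    [0.5,-0.1,0],
  ],
  claw=[10,10,10,10,10,10,10,10,10,10,10,10],
)

```text
time_s: 6.75
position: [0.4456, -0.0698, 0.2233]
tool_rot: [[-0.281, 0.96, -0.0], [0.96, 0.281, 0.0], [0.0, -0.0, -1.0]]
ft_force: [0.4, 0.0, -4.6]
grip_width: 0.0141
gripper_force: 58.8
```

Request:
arm_command(
  turn=[
    [0,0,0],
    [0,0,0],
    [0,0,0],
    [0,0,0],
    [0,0,0],
  ],
  xyz=[
    [0.3,-0.06,0],
    [0.2,0,0],
    [0,0,0],
    [0,0,0],
    [0,0,0],
  ],
  claw=[10,10,10,10,10],
)

```text
time_s: 7.25
position: [0.4375, -0.049, 0.2232]
tool_rot: [[-0.279, 0.96, 0.0], [0.96, 0.279, -0.0], [-0.0, -0.0, -1.0]]
ft_force: [0.1, 0.5, -4.2]
grip_width: 0.0144
gripper_force: 58.8
```

Run:
```python
from h import *
plan([.437,-.048,.139])
```

```text
t 7.2 p [ 0.4375 -0.049   0.2232] psi 16.2 q6 -38.1 tilt [ 0.   -0.01] | turn units 0.0 shift units [ 0.02 -0.    1.68]
```

Request:
arm_command(
  turn=[
    [0,0,0],
    [0,0,0],
    [0,0,0],
    [0,0,0],
    [0,0,0],
    [0,0,0],
    [0,0,0],
    [0,0,0],
    [0,0,0],
  ],
  xyz=[
    [0,0,0.4],
    [0,0,0.5],
    [0,0,0.4],
    [0,0,0.2],
    [0,0,0.1],
    [0,0,0.04],
    [0,0,0.04],
    [0,0,0.04],
    [0,0,0],
  ],
  claw=[10,10,10,10,10,10,10,10,10],
)

```text
time_s: 8.15
position: [0.4371, -0.0483, 0.1375]
tool_rot: [[-0.28, 0.96, 0.0], [0.96, 0.28, -0.0], [-0.0, 0.0, -1.0]]
ft_force: [-0.2, 0.8, -4.4]
grip_width: 0.0141
gripper_force: 58.7
```

Request:
arm_command(
  turn=[
    [0,0,0],
    [0,0,0],
    [0,0,0],
  ],
  xyz=[
    [0,0,0.03],
    [0,0,0.02],
    [0,0,0],
  ],
  claw=[10,10,10],
)

```text
time_s: 8.45
position: [0.4375, -0.0484, 0.137]
tool_rot: [[-0.28, 0.96, 0.003], [0.96, 0.28, -0.001], [-0.002, 0.002, -1.0]]
ft_force: [-7.1, 1.4, 20.2]
grip_width: 0.0143
gripper_force: 61.2
```

Request:
arm_command(
  turn=[
    [0,0,0],
    [0,0,0],
    [0,0,0],
    [0,0,0],
    [0,0,0],
    [0,0,0],
    [0,0,0],
    [0,0,0],
  ],
  xyz=[
    [0,0,0],
    [0,0,0],
    [0,0,0],
    [0,0,0],
    [0,0,-0.3],
    [0,0,-0.6],
    [0,0,-0.6],
    [0,0,-0.4],
  ],
  claw=[85,85,85,85,85,85,85,85],
)

```text
time_s: 9.25
position: [0.4373, -0.0484, 0.2317]
tool_rot: [[-0.28, 0.96, 0.002], [0.96, 0.28, -0.001], [-0.001, 0.002, -1.0]]
ft_force: [-0.0, -1.0, 0.5]
grip_width: 0.0849
gripper_force: 0.0
```

```bash
cat > look.py <<'E'
from h import *
def lids(exp):
    """exp: dict name->(x,y,z0); knob centre and lug angle from the top camera"""
    C,im,d=shot("top"); P=cloud(C,d); Z=P[...,2]
    hsv=cv2.cvtColor(im,cv2.COLOR_BGR2HSV); red=((hsv[...,0]<6)|(hsv[...,0]>172))&(hsv[...,1]>130)&(hsv[...,2]>50)
    for n,(x,y,z0) in exp.items():
        near=np.hypot(P[...,0]-x,P[...,1]-y)
        m=(near<.06)&(Z>z0+.055)&(Z<z0+.07); c=cv2.minAreaRect((P[m][:,:2]*1000).astype(np.float32))[0] if m.sum()>20 else (0,0)
        k=(near<.06)&(Z>z0+.025)&(Z<z0+.04); cc=cv2.minAreaRect((P[k][:,:2]*1000).astype(np.float32))[0] if k.sum()>20 else (0,0)
        r=P[red&(near<.06)&(Z>z0+.02)&(Z<z0+.045)][:,:2]; a=np.nan
        if len(r)>4:
            r=r-r.mean(0); a=np.degrees(np.arctan2(*np.linalg.svd(r)[2][0][::-1]))%180
        print(n,"knob",np.round(c,1),"cap",np.round(cc,1),"z",P[m][:,2].mean().round(4) if m.any() else None,"lug angle",round(a,1),len(r))
E
python3 - <<'E'
from look import *
lids(dict(l1=(.4335,.3525,0),l2=(.439,.2365,0),l3=(.461,.1065,0)))
C,im,d=shot("top"); P=cloud(C,d); Z=P[...,2]
m=(Z>.1)&(Z<.17)&(np.abs(P[...,0]-.437)<.1)&(np.abs(P[...,1]+.05)<.1); 
np.savez("top1.npz",im=im,d=d)
# rack yaw from rack top walls
m=(np.abs(P[...,0]-.625)<.075)&(np.abs(P[...,1]-.134)<.22)&(Z>.013)&(Z<.024)
print("rack",m.sum(),cv2.minAreaRect((P[m][:,:2]*1000).astype(np.float32)))
plan([.461,.1065,.2])
E
```

```text
l1 knob [434.6 353.1] cap [433.7 353. ] z 0.0611 lug angle 112.3 11
l2 knob [438.8 236.8] cap [439.6 236.4] z 0.0618 lug angle 63.8 10
l3 knob [460.9 106.3] cap [460.5 106.6] z 0.0618 lug angle 143.3 16
rack 1697 ((624.1748657226562, 134.9097900390625), (412.17828369140625, 97.18827056884766), 87.53677368164062)
t 9.3 p [ 0.438  -0.0486  0.232 ] psi 16.3 q6 -38.1 tilt [ 0.28 -0.11] | turn units 0.0 shift units [2.85 1.31 0.64]
```

Request:
arm_command(
  turn=[
    [0,0,0],
    [0,0,0],
    [0,0,0],
    [0,0,0],
    [0,0,0],
    [0,0,0],
    [0,0,0],
    [0,0,0],
  ],
  xyz=[
    [0.4,0.2,0],
    [0.6,0.3,0],
    [0.7,0.3,0],
    [0.6,0.3,0.3],
    [0.4,0.15,0.5],
    [0.15,0.06,0.5],
    [0,0,0.5],
    [0,0,0],
  ],
  claw=[85,85,85,85,85,85,85,85],
)

```text
time_s: 10.15
position: [0.4579, 0.1071, 0.1365]
tool_rot: [[-0.281, 0.96, -0.008], [0.96, 0.281, 0.0], [0.002, -0.007, -1.0]]
ft_force: [0.3, -0.5, -0.9]
grip_width: 0.0852
gripper_force: 0.0
```

Run:
```python
from look import *
plan([.461,.1065,.036])
C,im,d=shot("wrist"); P=cloud(C,d); Z=P[...,2]
for lo,hi in((.055,.07),(.026,.04)):
    m=(Z>lo)&(Z<hi)&(np.hypot(P[...,0]-.461,P[...,1]-.1065)<.045); q=P[m]
    if len(q)>20: print("lid",len(q),q.mean(0).round(4),[np.round(v,1) for v in cv2.minAreaRect((q[:,:2]*1000).astype(np.float32))])
for n,(x,y) in dict(A=(.631,.284),B=(.623,.134),C=(.617,-.015)).items():
    m=(Z>.08)&(Z<.095)&(np.hypot(P[...,0]-x,P[...,1]-y)<.035); q=P[m]
    if len(q)>20: print("jar",n,len(q),q.mean(0).round(4),[np.round(v,1) for v in cv2.minAreaRect((q[:,:2]*1000).astype(np.float32))])
cv2.imwrite("pics/w2.png",im)
z=np.load("top1.npz")
CT=cam("top");PT=cloud(CT,z["d"]);h=cv2.cvtColor(z["im"],cv2.COLOR_BGR2HSV)
red=((h[...,0]<7)|(h[...,0]>170))&(h[...,1]>120)&(PT[...,2]>.035)&(PT[...,2]<.07)&(np.abs(PT[...,0]-.62)<.06)&(PT[...,1]>-.08)&(PT[...,1]<.35)
print(PT[red].round(3).tolist())
```

```text
t 10.2 p [0.4579 0.1071 0.1365] psi 16.3 q6 -17.6 tilt [-0.43  0.01] | turn units 0.0 shift units [-0.03  0.06  2.01]
lid 1522 [0.4588 0.1075 0.0621] [array([459. , 106.5]), array([29. , 29.2]), np.float64(53.4)]
lid 3275 [0.4578 0.1128 0.0324] [array([459.5, 106.4]), array([60.4, 61.2]), np.float64(23.5)]
jar B 3065 [0.6192 0.1362 0.0876] [array([621.7, 135. ]), array([44.2, 43. ]), np.float64(14.2)]
jar C 40 [0.6252 0.0036 0.0867] [array([625.3,   3.4]), array([2.1, 9.6]), np.float64(76.4)]
[[0.662, 0.284, 0.053], [0.662, 0.281, 0.054], [0.655, 0.135, 0.055], [0.654, 0.131, 0.057], [0.647, -0.015, 0.057], [0.647, -0.017, 0.058]]
```

View pics/w2.png

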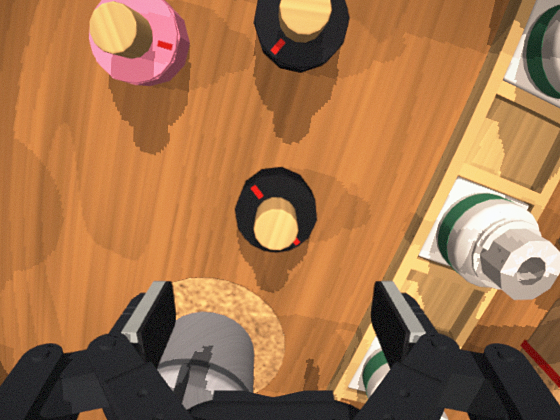

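The wrist view shows the nearest black lid at (275,215), and jar B at the right at (515,255). The top and wrist measurements agree to about 1.5 mm. Next I'll descend and grip the knob.

Request:
arm_command(
  turn=[
    [0,0,0],
    [0,0,0],
    [0,0,0],
    [0,0,0],
    [0,0,0],
    [0,0,0],
    [0,0,0],
    [0,0,0],
    [0,0,0],
    [0,0,0],
    [0,0,0],
    [0,0,0],
  ],
  xyz=[
    [0,0.03,0.4],
    [0,0,0.5],
    [0,0,0.5],
    [0,0,0.4],
    [0,0,0.2],
    [0,0,0],
    [0,0,0],
    [0,0,0],
    [0,0,0],
    [0,0,0],
    [0,0,0],
    [0,0,0],
  ],
  claw=[85,85,85,85,85,85,25,25,25,25,25,25],
  squeeze=50,
)

```text
time_s: 11.4
position: [0.4616, 0.1073, 0.0406]
tool_rot: [[-0.28, 0.96, 0.001], [0.96, 0.28, -0.0], [-0.0, 0.001, -1.0]]
ft_force: [-1.5, -0.2, 7.1]
grip_width: 0.0283
gripper_force: 48.8
```

Request:
arm_command(
  turn=[
    [0,0,0],
    [0,0,0],
    [0,0,0],
    [0,0,0],
    [0,0,0],
    [0,0,0],
    [0,0,0],
  ],
  xyz=[
    [0,0,0],
    [0,0,-0.3],
    [0,0,-0.6],
    [0,0,-0.8],
    [0,0,-0.8],
    [0,0,-0.5],
    [0,0,0],
  ],
  claw=[25,25,25,25,25,25,25],
)

```text
time_s: 12.1
position: [0.4627, 0.1074, 0.1931]
tool_rot: [[-0.28, 0.96, 0.007], [0.96, 0.28, -0.0], [-0.002, 0.007, -1.0]]
ft_force: [0.0, -0.2, -1.1]
grip_width: 0.0284
gripper_force: 49.5
```

Run:
```python
from look import *
s=env.observe(); print(s["grip_width"],s["gripper_force"],np.round(s["ft_force"],1))
plan([.6217,.1345,.17],80.5)
```

```text
0.028410121502251664 49.46759641170502 [ 0.  -0.2 -1.1]
t 12.1 p [0.4627 0.1074 0.1931] psi 16.3 q6 -17.5 tilt [ 0.4  -0.01] | turn units -12.85 shift units [-3.05  1.06  0.46]
```

Request:
arm_command(
  turn=[
    [0,0,-1],
    [0,0,-1],
    [0,0,-1],
    [0,0,-1],
    [0,0,-1],
    [0,0,-1],
    [0,0,-1],
    [0,0,-1],
    [0,0,-1],
    [0,0,-1],
    [0,0,-1],
    [0,0,-1],
  ],
  xyz=[
    [0,0,0],
    [0,0,0],
    [0,0,0],
    [0,0,0],
    [0,0,0],
    [0,0,0],
    [0,0,0],
    [0,0,0],
    [0,0,0],
    [0,0,0],
    [0,0,0],
    [0,0,0],
  ],
  claw=[25,25,25,25,25,25,25,25,25,25,25,25],
)

```text
time_s: 13.3
position: [0.4608, 0.1073, 0.1887]
tool_rot: [[-0.972, 0.234, -0.002], [0.234, 0.972, 0.0], [0.002, -0.0, -1.0]]
ft_force: [0.1, 0.2, -0.4]
grip_width: 0.0284
gripper_force: 49.5
```

Request:
arm_command(
  turn=[
    [0,0,-0.85],
    [0,0,0],
    [0,0,0],
    [0,0,0],
    [0,0,0],
    [0,0,0],
    [0,0,0],
  ],
  xyz=[
    [0,0,0],
    [-0.5,0.2,0],
    [-0.8,0.25,0],
    [-0.8,0.25,0],
    [-0.65,0.2,0],
    [-0.3,0.16,0],
    [0,0,0],
  ],
  claw=[25,25,25,25,25,25,25],
)

```text
time_s: 14.0
position: [0.6214, 0.1347, 0.1875]
tool_rot: [[-0.986, 0.165, -0.002], [0.165, 0.986, 0.0], [0.002, -0.0, -1.0]]
ft_force: [-1.2, -0.1, -1.4]
grip_width: 0.0281
gripper_force: 49.5
```

Run:
```python
from look import *
plan([.6217,.1345,.12],80.5)
s=env.observe(); p=s["position"]
lids(dict(held=(p[0],p[1],p[2]-.0406)))
C,im,d=shot("wrist","w3"); P=cloud(C,d); Z=P[...,2]
for n,(x,y) in dict(A=(.631,.284),B=(.623,.134),C=(.617,-.015)).items():
    m=(Z>.08)&(Z<.095)&(np.hypot(P[...,0]-x,P[...,1]-y)<.035); q=P[m]
    if len(q)>20: print("jar",n,len(q),q.mean(0).round(4),[np.round(v,1) for v in cv2.minAreaRect((q[:,:2]*1000).astype(np.float32))])
```

```text
t 14.0 p [0.6214 0.1347 0.1875] psi 80.5 q6 -78.9 tilt [-0.14  0.  ] | turn units 0.0 shift units [-0.01 -0.    1.35]
held knob [0 0] cap [614.6 143.5] z 0.2083 lug angle nan 0
jar A 1535 [0.6282 0.2849 0.0859] [array([628.4, 284.8]), array([43.7, 43.2]), np.float64(67.6)]
jar B 451 [0.6055 0.1378 0.0876] [array([606.8, 137.3]), array([38.2, 12.1]), np.float64(78.1)]
jar C 1776 [ 0.6146 -0.0134  0.0874] [array([615.6, -14.9]), array([45.3, 42.1]), np.float64(89.0)]
```

View pics/w3.png

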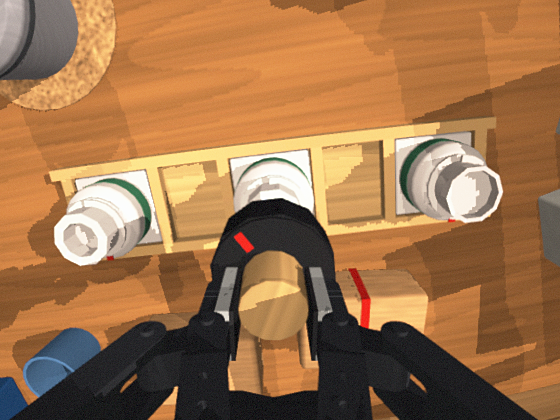

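The wrist view shows the held lid at (270,260) over jar B, with jar A at (455,185) and jar C at (95,230). The rims confirm the rack line at −2.5°. Lowering now.

Request:
arm_command(
  turn=[
    [0,0,0],
    [0,0,0],
    [0,0,0],
    [0,0,0],
    [0,0,0],
    [0,0,0],
    [0,0,0],
  ],
  xyz=[
    [0,0,0.4],
    [0,0,0.4],
    [0,0,0.3],
    [0,0,0.2],
    [0,0,0.1],
    [0,0,0.08],
    [0,0,0],
  ],
  claw=[25,25,25,25,25,25,25],
)

```text
time_s: 14.8
position: [0.6205, 0.1343, 0.118]
tool_rot: [[-0.986, 0.165, 0.002], [0.165, 0.986, -0.0], [-0.002, -0.0, -1.0]]
ft_force: [-5.2, -0.6, 9.7]
grip_width: 0.0285
gripper_force: 50.7
```

Request:
arm_command(
  turn=[
    [0,0,0],
    [0,0,0],
    [0,0,0],
    [0,0,0],
  ],
  xyz=[
    [0,0,0.04],
    [0,0,0.03],
    [0,0,0.02],
    [0,0,0],
  ],
  claw=[25,25,25,25],
)

```text
time_s: 15.2
position: [0.6214, 0.1342, 0.1177]
tool_rot: [[-0.986, 0.165, 0.007], [0.165, 0.986, -0.001], [-0.007, 0.0, -1.0]]
ft_force: [-10.7, -2.0, 33.4]
grip_width: 0.0287
gripper_force: 52.9
```

Request:
arm_command(
  turn=[
    [0,0,0],
    [0,0,0],
    [0,0,0],
    [0,0,0],
    [0,0,0],
    [0,0,0],
    [0,0,0],
    [0,0,0],
    [0,0,0],
  ],
  xyz=[
    [0,0,-0.11],
    [0.05,0,0],
    [0,0,0],
    [-0.05,0.05,0],
    [-0.05,-0.05,0],
    [0,0,0],
    [0.05,-0.05,0],
    [0,0.05,0],
    [0,0,0],
  ],
  claw=[25,25,25,25,25,25,25,25,25],
)

```text
time_s: 16.1
position: [0.6213, 0.1341, 0.1181]
tool_rot: [[-0.986, 0.165, 0.003], [0.165, 0.986, -0.001], [-0.003, -0.0, -1.0]]
ft_force: [-0.3, -1.2, 9.3]
grip_width: 0.0282
gripper_force: 50.4
```

```bash
python3 -c "
from h import *
plan([.6162,-.015,.15],80.5)"
```

```text
t 16.1 p [0.6213 0.1341 0.1181] psi 80.5 q6 -78.9 tilt [ 0.18 -0.06] | turn units 0.0 shift units [-0.39 -2.96 -0.64]
```

Request:
arm_command(
  turn=[
    [0,0,0],
    [0,0,0],
    [0,0,0],
    [0,0,0],
    [0,0,0],
    [0,0,0],
    [0,0,0],
    [0,0,0],
    [0,0,0],
  ],
  xyz=[
    [0,0,-0.3],
    [0,0,-0.5],
    [-0.05,-0.4,0],
    [-0.1,-0.7,0],
    [-0.1,-0.8,0],
    [-0.1,-0.7,0],
    [-0.04,-0.36,0],
    [0,0,0],
    [0,0,0],
  ],
  claw=[25,25,25,25,25,25,25,25,25],
)

```text
time_s: 17.0
position: [0.6153, -0.0141, 0.1566]
tool_rot: [[-0.986, 0.165, -0.0], [0.165, 0.986, 0.001], [0.001, 0.001, -1.0]]
ft_force: [-0.3, 0.2, -0.6]
grip_width: 0.0283
gripper_force: 49.6
```

```bash
python3 -c "
from h import *
plan([.6162,-.015,.122],80.5)"
```

```text
t 17.0 p [ 0.6153 -0.0141  0.1566] psi 80.5 q6 -92.8 tilt [-0.03  0.04] | turn units 0.0 shift units [-0.02 -0.02  0.69]
```

Request:
arm_command(
  turn=[
    [0,0,0],
    [0,0,0],
    [0,0,0],
    [0,0,0],
    [0,0,0],
    [0,0,0],
    [0,0,0],
    [0,0,0],
    [0,0,0],
  ],
  xyz=[
    [-0.02,-0.02,0.3],
    [0,0,0.3],
    [0,0,0.1],
    [0,0,0.05],
    [0,0,0.05],
    [0,0,0.05],
    [0,0,0.04],
    [0,0,0.04],
    [0,0,0],
  ],
  claw=[25,25,25,25,25,25,25,25,25],
)

```text
time_s: 17.9
position: [0.6161, -0.016, 0.1102]
tool_rot: [[-0.986, 0.165, -0.0], [0.165, 0.986, 0.0], [0.0, 0.0, -1.0]]
ft_force: [-0.1, -0.3, -0.3]
grip_width: 0.0283
gripper_force: 49.6
```

Request:
arm_command(
  turn=[
    [0,0,0],
    [0,0,0],
    [0,0,0],
    [0,0,0],
    [0,0,0],
  ],
  xyz=[
    [0,0,0.05],
    [0,0,0.05],
    [0,0,0.05],
    [0,0,0.03],
    [0,0,0],
  ],
  claw=[25,25,25,25,25],
)

```text
time_s: 18.4
position: [0.6168, -0.016, 0.1028]
tool_rot: [[-0.986, 0.165, 0.002], [0.165, 0.986, -0.001], [-0.002, -0.0, -1.0]]
ft_force: [-2.7, -0.1, 10.5]
grip_width: 0.0286
gripper_force: 50.8
```

Contact came at lid origin 58.2 mm above the jar's, which matches the right lid resting at c=150°. Now I'll screw it clockwise.

Request:
arm_command(
  turn=[
    [0,0,1],
    [0,0,1],
    [0,0,1],
    [0,0,1],
    [0,0,1],
    [0,0,1],
    [0,0,1],
    [0,0,1],
    [0,0,1],
    [0,0,1],
    [0,0,1],
    [0,0,1],
  ],
  xyz=[
    [0,0,0],
    [0,0,0.003],
    [0,0,0.003],
    [0,0,0.003],
    [0,0,0.003],
    [0,0,0.003],
    [0,0,0.003],
    [0,0,0.003],
    [0,0,0.003],
    [0,0,0.003],
    [0,0,0.003],
    [0,0,0.003],
  ],
  claw=[25,25,25,25,25,25,25,25,25,25,25,25],
)

```text
time_s: 19.6
position: [0.6166, -0.0161, 0.1009]
tool_rot: [[-0.347, 0.938, 0.002], [0.938, 0.347, -0.001], [-0.001, 0.001, -1.0]]
ft_force: [-1.4, 0.1, 8.3]
grip_width: 0.0283
gripper_force: 50.4
```

Request:
arm_command(
  turn=[
    [0,0,1],
    [0,0,1],
    [0,0,1],
    [0,0,1],
    [0,0,1],
    [0,0,1],
    [0,0,0],
  ],
  xyz=[
    [0,0,0.003],
    [0,0,0.003],
    [0,0,0.003],
    [0,0,0.003],
    [0,0,0.003],
    [0,0,0.003],
    [0,0,0],
  ],
  claw=[25,25,25,25,25,25,25],
)

```text
time_s: 20.3
position: [0.6168, -0.0159, 0.1001]
tool_rot: [[0.167, 0.986, 0.002], [0.986, -0.167, -0.0], [0.0, 0.002, -1.0]]
ft_force: [-1.7, 1.6, 8.6]
grip_width: 0.0283
gripper_force: 50.4
```

```bash
python3 -c "
from h import *
plan([.6162,-.015,.1])
s=env.observe(); print(np.round(s['ft_force'],1),np.round(s['wrist_torque'],2))"
```

```text
t 20.3 p [ 0.6168 -0.0159  0.1001] psi -9.6 q6 -2.8 tilt [ 0.14 -0.02] | turn units 0.0 shift units [ 0.02 -0.01  0.  ]
[-1.7  1.6  8.6] [ 0.15  0.3  -0.11]
```

Request:
arm_command(
  turn=[
    [0,0,1],
    [0,0,1],
    [0,0,1],
    [0,0,1],
    [0,0,1],
    [0,0,0],
  ],
  xyz=[
    [0,0,0.002],
    [0,0,0.002],
    [0,0,0],
    [0,0,0],
    [0,0,0],
    [0,0,0],
  ],
  claw=[25,25,25,25,25,25],
)

```text
time_s: 20.9
position: [0.617, -0.0161, 0.1001]
tool_rot: [[0.568, 0.823, 0.003], [0.823, -0.568, -0.001], [0.001, 0.003, -1.0]]
ft_force: [-1.0, 0.3, 10.0]
grip_width: 0.0286
gripper_force: 50.5
```

```bash
python3 -c "
from h import *
plan([.6162,-.015,.1])
s=env.observe(); print(np.round(s['ft_force'],1),np.round(s['wrist_torque'],2))"
```

```text
t 20.9 p [ 0.617  -0.0161  0.1001] psi -34.6 q6 22.2 tilt [ 0.17 -0.04] | turn units 0.0 shift units [ 0.01 -0.03  0.  ]
[-1.   0.3 10. ] [ 0.04  0.27 -0.11]
```

Request:
arm_command(
  turn=[
    [0,0,0],
    [0,0,0],
    [0,0,0],
    [0,0,0],
    [0,0,0],
    [0,0,0],
    [0,0,0],
  ],
  xyz=[
    [0,0,-0.05],
    [0,0,0],
    [0,0,0],
    [0,0,-0.3],
    [0,0,-0.6],
    [0,0,-0.5],
    [0,0,0],
  ],
  claw=[85,85,85,85,85,85,85],
)

```text
time_s: 21.6
position: [0.6175, -0.0161, 0.1744]
tool_rot: [[0.566, 0.824, 0.006], [0.824, -0.566, -0.001], [0.002, 0.006, -1.0]]
ft_force: [0.2, 0.0, 1.0]
grip_width: 0.0852
gripper_force: 0.0
```

Request:
arm_command(
  turn=[
    [0,0,-1],
    [0,0,-1],
    [0,0,-1],
    [0,0,-1],
    [0,0,-1],
    [0,0,-1],
    [0,0,-1],
    [0,0,-1],
    [0,0,-1],
    [0,0,-1],
    [0,0,-1],
    [0,0,-1],
  ],
  xyz=[
    [0,0,0],
    [0,0,0],
    [0,0,0],
    [0,0,0],
    [0,0,0],
    [0,0,0],
    [0,0,0],
    [0,0,0],
    [0,0,0],
    [0,0,0],
    [0,0,0],
    [0,0,0],
  ],
  claw=[85,85,85,85,85,85,85,85,85,85,85,85],
)

```text
time_s: 22.8
position: [0.6159, -0.0158, 0.1699]
tool_rot: [[-0.434, 0.901, -0.002], [0.901, 0.434, 0.0], [0.001, -0.001, -1.0]]
ft_force: [-0.4, -0.2, -0.1]
grip_width: 0.0852
gripper_force: 0.0
```

Run:
```python
from look import *
plan([.439,.2365,.15])
```

```text
t 22.8 p [ 0.6159 -0.0158  0.1699] psi 25.7 q6 -38.2 tilt [-0.1   0.02] | turn units 0.0 shift units [ 6.08 -1.    0.4 ]
```

Request:
arm_command(
  turn=[
    [0,0,0],
    [0,0,0],
    [0,0,0],
    [0,0,0],
    [0,0,0],
    [0,0,0],
    [0,0,0],
    [0,0,0],
    [0,0,0],
    [0,0,0],
  ],
  xyz=[
    [0.4,-0.1,0],
    [0.7,-0.1,0],
    [0.8,-0.1,0],
    [0.8,-0.15,0],
    [0.8,-0.15,0],
    [0.8,-0.15,0],
    [0.8,-0.1,0],
    [0.6,-0.1,0],
    [0.38,-0.05,0],
    [0,0,0],
  ],
  claw=[85,85,85,85,85,85,85,85,85,85],
)

```text
time_s: 23.8
position: [0.4385, 0.2383, 0.1704]
tool_rot: [[-0.433, 0.901, -0.002], [0.901, 0.433, -0.0], [0.001, -0.001, -1.0]]
ft_force: [0.5, 0.3, 0.6]
grip_width: 0.0852
gripper_force: 0.0
```

```bash
cat > wl.py <<'E'
from look import *
def wlid(x,y,z0=0):
    C,im,d=shot("wrist"); P=cloud(C,d); Z=P[...,2]
    near=np.hypot(P[...,0]-x,P[...,1]-y)<.07
    for lo,hi in((.055,.07),(.026,.04)):
        q=P[near&(Z>z0+lo)&(Z<z0+hi)]
        if len(q)>50:
            print("wrist",len(q),[np.round(v,1) for v in cv2.minAreaRect((q[:,:2]*1000).astype(np.float32))][:2])
E
python3 - <<'E'
from wl import *
lids(dict(l1=(.4335,.3525,0),l2=(.439,.2365,0),C=(.6165,-.0155,.0595)))
wlid(.439,.2365)
plan([.439,.2365,.036])
E
```

```text
l1 knob [0 0] cap [411.6 345.7] z None lug angle nan 0
l2 knob [0 0] cap [441.7 219.6] z 0.0602 lug angle 69.1 6
C knob [616.4 -15.9] cap [617.2 -16.1] z 0.1212 lug angle 93.2 14
wrist 1196 [array([437.4, 239.6]), array([28.7, 29.3])]
wrist 2716 [array([437.8, 239.4]), array([60. , 61.1])]
t 23.9 p [0.4401 0.2367 0.1705] psi 25.6 q6 -10.9 tilt [-0.04 -0.03] | turn units 0.0 shift units [ 0.01 -0.02  2.69]
```

Run:
```python
from wl import *
wlid(.439,.2365)
plan([.439,.2365,.036])
```

```text
wrist 1203 [array([437.4, 239.5]), array([29. , 29.1])]
wrist 2709 [array([437.9, 239.4]), array([60.3, 60.9])]
t 23.9 p [0.4405 0.2364 0.1706] psi 25.5 q6 -10.9 tilt [-0.03 -0.02] | turn units 0.0 shift units [ 0.02 -0.03  2.69]
```

Request:
arm_command(
  turn=[
    [0,0,0],
    [0,0,0],
    [0,0,0],
    [0,0,0],
    [0,0,0],
    [0,0,0],
    [0,0,0],
    [0,0,0],
    [0,0,0],
    [0,0,0],
    [0,0,0],
    [0,0,0],
  ],
  xyz=[
    [0.05,-0.03,0.4],
    [0,0,0.7],
    [0,0,0.7],
    [0,0,0.5],
    [0,0,0.3],
    [0,0,0],
    [0,0,0],
    [0,0,0],
    [0,0,0],
    [0,0,0],
    [0,0,0],
    [0,0,0],
  ],
  claw=[85,85,85,85,85,85,25,25,25,25,25,25],
  squeeze=50,
)

```text
time_s: 25.15
position: [0.4381, 0.2386, 0.042]
tool_rot: [[-0.431, 0.902, 0.001], [0.902, 0.431, 0.0], [-0.0, 0.001, -1.0]]
ft_force: [-1.1, -1.5, 5.7]
grip_width: 0.0286
gripper_force: 48.9
```

Request:
arm_command(
  turn=[
    [0,0,0],
    [0,0,0],
    [0,0,0],
    [0,0,0],
    [0,0,0],
    [0,0,0],
    [0,0,0],
  ],
  xyz=[
    [0,0,0],
    [0,0,-0.3],
    [0,0,-0.6],
    [0,0,-0.8],
    [0,0,-0.5],
    [0,0,-0.3],
    [0,0,0],
  ],
  claw=[25,25,25,25,25,25,25],
)

```text
time_s: 25.85
position: [0.4384, 0.2388, 0.1681]
tool_rot: [[-0.431, 0.902, 0.004], [0.902, 0.431, 0.001], [-0.001, 0.004, -1.0]]
ft_force: [-0.4, 0.4, -1.4]
grip_width: 0.0282
gripper_force: 49.5
```

Run:
```python
from look import *
s=env.observe(); print(s["grip_width"],s["gripper_force"],np.round(s["ft_force"],1))
plan([.6222,.1345,.165],-10.8)
```

```text
0.028211698929542343 49.46522891521454 [-0.4  0.4 -1.4]
t 25.9 p [0.4384 0.2388 0.1681] psi 25.5 q6 -10.6 tilt [0.25 0.07] | turn units 7.27 shift units [-1.36  4.    0.06]
```

Request:
arm_command(
  turn=[
    [0,0,1],
    [0,0,1],
    [0,0,1],
    [0,0,1],
    [0,0,1],
    [0,0,1],
    [0,0,1],
    [0,0,0.27],
    [0,0,0],
  ],
  xyz=[
    [0,0,0],
    [0,0,0],
    [0,0,0],
    [0,0,0],
    [0,0,0],
    [0,0,0],
    [0,0,0],
    [0,0,0],
    [0,0,0],
  ],
  claw=[25,25,25,25,25,25,25,25,25],
)

```text
time_s: 26.75
position: [0.4375, 0.2384, 0.1654]
tool_rot: [[0.187, 0.982, -0.001], [0.982, -0.187, -0.0], [-0.001, -0.001, -1.0]]
ft_force: [0.3, -0.0, -1.4]
grip_width: 0.028
gripper_force: 49.5
```

Request:
arm_command(
  turn=[
    [0,0,0],
    [0,0,0],
    [0,0,0],
    [0,0,0],
    [0,0,0],
    [0,0,0],
    [0,0,0],
    [0,0,0],
    [0,0,0],
  ],
  xyz=[
    [-0.1,0.3,0],
    [-0.2,0.6,0],
    [-0.25,0.7,0],
    [-0.25,0.8,0],
    [-0.25,0.7,0],
    [-0.2,0.6,0],
    [-0.11,0.3,0],
    [0,0,0],
    [0,0,0],
  ],
  claw=[25,25,25,25,25,25,25,25,25],
)

```text
time_s: 27.65
position: [0.6213, 0.1338, 0.1655]
tool_rot: [[0.188, 0.982, -0.001], [0.982, -0.188, 0.0], [-0.0, -0.001, -1.0]]
ft_force: [-0.7, -0.5, 0.1]
grip_width: 0.0286
gripper_force: 49.6
```

Run:
```python
from look import *
plan([.6222,.1345,.1145],-10.8)
```

```text
t 27.6 p [0.6213 0.1338 0.1655] psi -10.8 q6 12.3 tilt [-0.06  0.01] | turn units -0.01 shift units [0.02 0.02 1.02]
```

Request:
arm_command(
  turn=[
    [0,0,0],
    [0,0,0],
    [0,0,0],
    [0,0,0],
    [0,0,0],
    [0,0,0],
    [0,0,0],
    [0,0,0],
    [0,0,0],
  ],
  xyz=[
    [0.02,0.02,0.3],
    [0,0,0.3],
    [0,0,0.2],
    [0,0,0.1],
    [0,0,0.1],
    [0,0,0.06],
    [0,0,0.06],
    [0,0,0.04],
    [0,0,0],
  ],
  claw=[25,25,25,25,25,25,25,25,25],
)

```text
time_s: 28.55
position: [0.6228, 0.135, 0.1104]
tool_rot: [[0.188, 0.982, 0.002], [0.982, -0.188, 0.0], [0.0, 0.002, -1.0]]
ft_force: [-5.5, -0.2, 12.2]
grip_width: 0.0279
gripper_force: 50.8
```

Run:
```python
from look import *
plan([.629,.2842,.165],-10.8)
```

```text
t 28.6 p [0.6228 0.135  0.1104] psi -10.8 q6 12.4 tilt [0.14 0.  ] | turn units -0.01 shift units [ 2.95 -0.44 -1.09]
```

Request:
arm_command(
  turn=[
    [0,0,0],
    [0,0,0],
    [0,0,0],
    [0,0,0],
    [0,0,0],
    [0,0,0],
    [0,0,0],
    [0,0,0],
    [0,0,0],
    [0,0,0],
  ],
  xyz=[
    [0,0,-0.3],
    [0,0,-0.5],
    [0,0,-0.2],
    [0.4,-0.05,0],
    [0.7,-0.1,0],
    [0.8,-0.15,0],
    [0.7,-0.1,0],
    [0.35,-0.04,0],
    [0,0,0],
    [0,0,0],
  ],
  claw=[25,25,25,25,25,25,25,25,25,25],
)

```text
time_s: 29.55
position: [0.6286, 0.2837, 0.1576]
tool_rot: [[0.188, 0.982, -0.0], [0.982, -0.188, -0.0], [-0.001, -0.0, -1.0]]
ft_force: [0.6, -0.7, -0.0]
grip_width: 0.0282
gripper_force: 49.5
```

Run:
```python
from look import *
plan([.629,.2842,.1145],-10.8)
C,im,d=shot("wrist","w4"); P=cloud(C,d); Z=P[...,2]
for n,(x,y) in dict(A=(.631,.284),B=(.623,.134),C=(.617,-.015)).items():
    m=(Z>.08)&(Z<.095)&(np.hypot(P[...,0]-x,P[...,1]-y)<.035); q=P[m]
    if len(q)>20: print("jar",n,len(q),q.mean(0).round(4),[np.round(v,1) for v in cv2.minAreaRect((q[:,:2]*1000).astype(np.float32))])
```

```text
t 29.6 p [0.6286 0.2837 0.1576] psi -10.8 q6 25.3 tilt [-0.03 -0.03] | turn units -0.0 shift units [0.01 0.01 0.86]
jar A 26 [0.6329 0.3051 0.0818] [array([634.7, 304.4]), array([ 2.2, 17.7]), np.float64(74.1)]
jar B 734 [0.6212 0.1516 0.0865] [array([619.9, 150.9]), array([37.3, 14.6]), np.float64(1.8)]
```

Request:
arm_command(
  turn=[
    [0,0,0],
    [0,0,0],
    [0,0,0],
    [0,0,0],
    [0,0,0],
    [0,0,0],
    [0,0,0],
    [0,0,0],
    [0,0,0],
    [0,0,0],
  ],
  xyz=[
    [0,0,0.3],
    [0,0,0.3],
    [0,0,0.1],
    [0,0,0.1],
    [0,0,0.06],
    [0,0,0.06],
    [0,0,0.06],
    [0,0,0.04],
    [0,0,0.03],
    [0,0,0],
  ],
  claw=[25,25,25,25,25,25,25,25,25,25],
)

```text
time_s: 30.6
position: [0.6286, 0.2839, 0.1054]
tool_rot: [[0.188, 0.982, -0.0], [0.982, -0.188, -0.0], [-0.0, -0.0, -1.0]]
ft_force: [0.1, -0.3, -0.4]
grip_width: 0.0282
gripper_force: 49.5
```

Request:
arm_command(
  turn=[
    [0,0,0],
    [0,0,0],
    [0,0,0],
  ],
  xyz=[
    [0,0,0.04],
    [0,0,0.03],
    [0,0,0],
  ],
  claw=[25,25,25],
)

```text
time_s: 30.9
position: [0.629, 0.2841, 0.1043]
tool_rot: [[0.188, 0.982, 0.002], [0.982, -0.188, 0.001], [0.001, 0.002, -1.0]]
ft_force: [-3.1, -1.1, 10.1]
grip_width: 0.0281
gripper_force: 50.7
```

Request:
arm_command(
  turn=[
    [0,0,1],
    [0,0,1],
    [0,0,1],
    [0,0,1],
    [0,0,1],
    [0,0,1],
    [0,0,1],
    [0,0,1],
    [0,0,1],
    [0,0,1],
    [0,0,1],
    [0,0,1],
  ],
  xyz=[
    [0,0,0],
    [0,0,0.003],
    [0,0,0.003],
    [0,0,0.003],
    [0,0,0.003],
    [0,0,0.003],
    [0,0,0.003],
    [0,0,0.003],
    [0,0,0.003],
    [0,0,0.003],
    [0,0,0.003],
    [0,0,0.003],
  ],
  claw=[25,25,25,25,25,25,25,25,25,25,25,25],
)

```text
time_s: 32.1
position: [0.6296, 0.2842, 0.1024]
tool_rot: [[0.946, 0.325, 0.004], [0.325, -0.946, 0.001], [0.004, 0.0, -1.0]]
ft_force: [0.4, -0.6, 7.0]
grip_width: 0.0281
gripper_force: 50.3
```

Request:
arm_command(
  turn=[
    [0,0,1],
    [0,0,1],
    [0,0,1],
    [0,0,1],
    [0,0,1],
    [0,0,1],
    [0,0,1],
    [0,0,1],
    [0,0,1],
    [0,0,1],
    [0,0,1],
    [0,0,0],
  ],
  xyz=[
    [0,0,0.003],
    [0,0,0.003],
    [0,0,0.003],
    [0,0,0.003],
    [0,0,0.003],
    [0,0,0.003],
    [0,0,0.002],
    [0,0,0.002],
    [0,0,0],
    [0,0,0],
    [0,0,0],
    [0,0,0],
  ],
  claw=[25,25,25,25,25,25,25,25,25,25,25,25],
)

```text
time_s: 33.3
position: [0.6297, 0.284, 0.1015]
tool_rot: [[0.809, -0.588, 0.004], [-0.588, -0.809, 0.001], [0.003, -0.003, -1.0]]
ft_force: [0.1, -0.4, 8.7]
grip_width: 0.0281
gripper_force: 50.4
```

```bash
python3 -c "
from h import *
plan([.6286,.2839,.1])
s=env.observe(); print(np.round(s['ft_force'],1),np.round(s['wrist_torque'],2))"
```

```text
t 33.3 p [0.6297 0.284  0.1015] psi -126.0 q6 140.5 tilt [0.24 0.03] | turn units 0.0 shift units [-0.02  0.01  0.03]
[ 0.1 -0.4  8.7] [-0.28  0.17 -0.12]
```

Request:
arm_command(
  turn=[
    [0,0,0],
    [0,0,0],
    [0,0,0],
    [0,0,0],
    [0,0,0],
    [0,0,0],
    [0,0,0],
  ],
  xyz=[
    [0,0,-0.05],
    [0,0,0],
    [0,0,0],
    [0,0,-0.3],
    [0,0,-0.6],
    [0,0,-0.5],
    [0,0,0],
  ],
  claw=[85,85,85,85,85,85,85],
)

```text
time_s: 34.0
position: [0.6299, 0.2843, 0.1757]
tool_rot: [[0.811, -0.585, 0.007], [-0.585, -0.811, 0.002], [0.004, -0.005, -1.0]]
ft_force: [0.6, 0.1, -0.2]
grip_width: 0.0848
gripper_force: 0.0
```

Request:
arm_command(
  turn=[
    [0,0,-1],
    [0,0,-1],
    [0,0,-1],
    [0,0,-1],
    [0,0,-1],
    [0,0,-1],
    [0,0,-1],
    [0,0,-1],
    [0,0,-1],
    [0,0,-1],
    [0,0,-1],
    [0,0,-1],
  ],
  xyz=[
    [0,0,0],
    [0,0,0],
    [0,0,0],
    [0,0,0],
    [0,0,0],
    [0,0,0],
    [0,0,0],
    [0,0,0],
    [0,0,0],
    [0,0,0],
    [0,0,0],
    [0,0,0],
  ],
  claw=[85,85,85,85,85,85,85,85,85,85,85,85],
)

```text
time_s: 35.2
position: [0.6283, 0.2839, 0.1705]
tool_rot: [[0.911, 0.413, -0.002], [0.413, -0.911, -0.0], [-0.002, -0.0, -1.0]]
ft_force: [0.0, 0.1, 0.2]
grip_width: 0.0851
gripper_force: 0.0
```

Run:
```python
from look import *
plan([.4345,.353,.165])
lids(dict(l1=(.4335,.3525,0)))
```

```text
t 35.2 p [0.6283 0.2839 0.1705] psi -65.6 q6 80.1 tilt [-0.11 -0.02] | turn units 0.0 shift units [-2.96 -2.86  0.11]
l1 knob [0 0] cap [0 0] z None lug angle nan 0
```

Request:
arm_command(
  turn=[
    [0,0,0],
    [0,0,0],
    [0,0,0],
    [0,0,0],
    [0,0,0],
    [0,0,0],
    [0,0,0],
    [0,0,0],
  ],
  xyz=[
    [-0.3,-0.3,0],
    [-0.5,-0.5,0],
    [-0.6,-0.6,0],
    [-0.6,-0.6,0],
    [-0.55,-0.5,0],
    [-0.4,-0.36,0],
    [0,0,0],
    [0,0,0],
  ],
  claw=[85,85,85,85,85,85,85,85],
)

```text
time_s: 36.05
position: [0.4355, 0.3541, 0.1716]
tool_rot: [[0.913, 0.409, -0.0], [0.409, -0.913, -0.0], [-0.0, 0.0, -1.0]]
ft_force: [-1.0, -0.8, -0.0]
grip_width: 0.085
gripper_force: 0.0
```

Run:
```python
from wl import *
wlid(.4345,.353)
C,im,d=shot("wrist","w5")
P=cloud(C,d); Z=P[...,2]
h=cv2.cvtColor(im,cv2.COLOR_BGR2HSV); red=((h[...,0]<6)|(h[...,0]>172))&(h[...,1]>130)&(h[...,2]>50)&(Z>.02)&(Z<.045)&(np.hypot(P[...,0]-.4345,P[...,1]-.353)<.06)
r=P[red][:,:2]; print(len(r), np.degrees(np.arctan2(*np.linalg.svd(r-r.mean(0))[2][0][::-1]))%180 if len(r)>4 else None, np.c_[r.min(0),r.max(0)].round(3).tolist() if len(r) else "")
lids(dict(A=(.629,.284,.0595),C=(.6165,-.0155,.0595)))
plan([.4345,.353,.041])
```

```text
wrist 1162 [array([433.5, 354.8]), array([29.2, 29. ])]
wrist 2670 [array([433.3, 355.1]), array([61. , 60.7])]
159 111.99673788059242 [[0.42, 0.446], [0.328, 0.382]]
A knob [631.  282.6] cap [631.2 282.4] z 0.1215 lug angle 94.0 15
C knob [617.6 -16.6] cap [616.8 -16. ] z 0.1215 lug angle 91.9 13
t 36.2 p [0.4365 0.3536 0.1714] psi -65.9 q6 92.9 tilt [-0.01 -0.01] | turn units 0.0 shift units [-0.04 -0.    2.61]
```

View pics/w5.png

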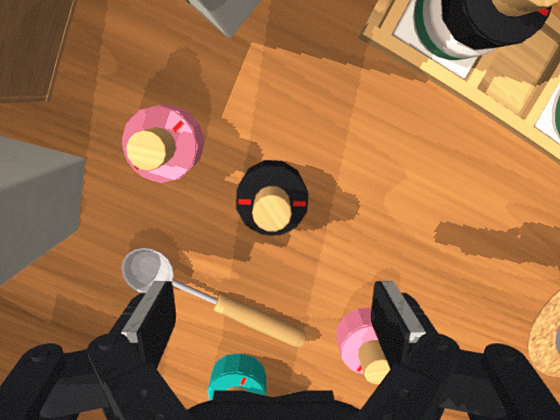

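The wrist view shows the last black lid at (272,200), with strokes at (245,201) and (299,203) for a lug angle of 112°. The pink and turquoise decoys are clear of the finger paths. Gripping it.

Request:
arm_command(
  turn=[
    [0,0,0],
    [0,0,0],
    [0,0,0],
    [0,0,0],
    [0,0,0],
    [0,0,0],
    [0,0,0],
    [0,0,0],
    [0,0,0],
    [0,0,0],
    [0,0,0],
    [0,0,0],
  ],
  xyz=[
    [-0.04,-0.03,0.3],
    [0,0,0.6],
    [0,0,0.7],
    [0,0,0.6],
    [0,0,0.3],
    [0,0,0.1],
    [0,0,0],
    [0,0,0],
    [0,0,0],
    [0,0,0],
    [0,0,0],
    [0,0,0],
  ],
  claw=[60,60,60,60,60,60,60,25,25,25,25,25],
  squeeze=50,
)

```text
time_s: 37.4
position: [0.4337, 0.3548, 0.043]
tool_rot: [[0.912, 0.409, 0.002], [0.409, -0.912, 0.001], [0.002, -0.0, -1.0]]
ft_force: [0.1, -1.2, 5.8]
grip_width: 0.028
gripper_force: 49.3
```

Request:
arm_command(
  turn=[
    [0,0,0],
    [0,0,0],
    [0,0,0],
    [0,0,0],
    [0,0,0],
    [0,0,0],
    [0,0,0],
  ],
  xyz=[
    [0,0,0],
    [0,0,-0.3],
    [0,0,-0.6],
    [0,0,-0.8],
    [0,0,-0.5],
    [0,0,-0.3],
    [0,0,0],
  ],
  claw=[25,25,25,25,25,25,25],
)

```text
time_s: 38.1
position: [0.4337, 0.355, 0.1691]
tool_rot: [[0.912, 0.409, 0.004], [0.409, -0.912, 0.002], [0.005, -0.0, -1.0]]
ft_force: [-0.1, 0.1, -0.6]
grip_width: 0.0281
gripper_force: 49.6
```

Run:
```python
from look import *
s=env.observe(); print(s["grip_width"],s["gripper_force"],np.round(s["ft_force"],1))
plan([.6222,.1345,.165],29.6)
```

```text
0.028144101507066956 49.60779905319214 [-0.1  0.1 -0.6]
t 38.1 p [0.4337 0.355  0.1691] psi -65.8 q6 93.0 tilt [0.23 0.12] | turn units -19.09 shift units [-5.7   1.1   0.08]
```

Request:
arm_command(
  turn=[
    [0,0,-1],
    [0,0,-1],
    [0,0,-1],
    [0,0,-1],
    [0,0,-1],
    [0,0,-1],
    [0,0,-1],
    [0,0,-1],
    [0,0,-1],
    [0,0,-1],
    [0,0,-1],
    [0,0,-1],
  ],
  xyz=[
    [0,0,0],
    [0,0,0],
    [0,0,0],
    [0,0,0],
    [0,0,0],
    [0,0,0],
    [0,0,0],
    [0,0,0],
    [0,0,0],
    [0,0,0],
    [0,0,0],
    [0,0,0],
  ],
  claw=[25,25,25,25,25,25,25,25,25,25,25,25],
)

```text
time_s: 39.3
position: [0.4326, 0.3543, 0.1655]
tool_rot: [[0.098, 0.995, -0.002], [0.995, -0.098, -0.001], [-0.001, -0.002, -1.0]]
ft_force: [0.0, -0.0, -0.4]
grip_width: 0.0282
gripper_force: 49.6
```

Request:
arm_command(
  turn=[
    [0,0,-1],
    [0,0,-1],
    [0,0,-1],
    [0,0,-1],
    [0,0,-1],
    [0,0,-1],
    [0,0,-1],
    [0,0,-0.09],
    [0,0,0],
  ],
  xyz=[
    [0,0,0],
    [0,0,0],
    [0,0,0],
    [0,0,0],
    [0,0,0],
    [0,0,0],
    [0,0,0],
    [0,0,0],
    [0,0,0],
  ],
  claw=[25,25,25,25,25,25,25,25,25],
)

```text
time_s: 40.2
position: [0.4328, 0.3544, 0.166]
tool_rot: [[-0.492, 0.87, -0.001], [0.87, 0.492, -0.001], [0.0, -0.001, -1.0]]
ft_force: [0.8, -1.3, -0.0]
grip_width: 0.0284
gripper_force: 49.6
```

Request:
arm_command(
  turn=[
    [0,0,0],
    [0,0,0],
    [0,0,0],
    [0,0,0],
    [0,0,0],
    [0,0,0],
    [0,0,0],
    [0,0,0],
    [0,0,0],
    [0,0,0],
    [0,0,0],
  ],
  xyz=[
    [-0.4,0.1,0],
    [-0.7,0.15,0],
    [-0.8,0.15,0],
    [-0.8,0.15,0],
    [-0.8,0.15,0],
    [-0.8,0.15,0],
    [-0.7,0.1,0],
    [-0.5,0.1,0],
    [-0.2,0.05,0],
    [0,0,0],
    [0,0,0],
  ],
  claw=[25,25,25,25,25,25,25,25,25,25,25],
)

```text
time_s: 41.3
position: [0.621, 0.135, 0.1666]
tool_rot: [[-0.494, 0.869, -0.001], [0.869, 0.494, 0.0], [0.001, -0.001, -1.0]]
ft_force: [-0.2, 0.3, -0.6]
grip_width: 0.0286
gripper_force: 49.6
```

Run:
```python
from look import *
plan([.6222,.1345,.115],29.6)
```

```text
t 41.3 p [0.621  0.135  0.1666] psi 29.6 q6 -28.0 tilt [-0.05  0.02] | turn units 0.0 shift units [-0.02  0.02  1.03]
```

Request:
arm_command(
  turn=[
    [0,0,0],
    [0,0,0],
    [0,0,0],
    [0,0,0],
    [0,0,0],
    [0,0,0],
    [0,0,0],
    [0,0,0],
    [0,0,0],
    [0,0,0],
  ],
  xyz=[
    [-0.01,0.01,0.3],
    [0,0,0.3],
    [0,0,0.2],
    [0,0,0.1],
    [0,0,0.1],
    [0,0,0.06],
    [0,0,0.06],
    [0,0,0.05],
    [0,0,0.04],
    [0,0,0],
  ],
  claw=[25,25,25,25,25,25,25,25,25,25],
)

```text
time_s: 42.3
position: [0.6224, 0.1337, 0.1061]
tool_rot: [[-0.494, 0.869, -0.0], [0.869, 0.494, -0.0], [0.0, -0.0, -1.0]]
ft_force: [-0.4, 1.0, -0.7]
grip_width: 0.0283
gripper_force: 49.6
```

Free below 63.5 mm, so this is the right lid. I'll press lightly and screw it on.

Request:
arm_command(
  turn=[
    [0,0,0],
    [0,0,0],
    [0,0,0],
  ],
  xyz=[
    [0,0,0.03],
    [0,0,0.03],
    [0,0,0],
  ],
  claw=[25,25,25],
)

```text
time_s: 42.6
position: [0.6229, 0.1337, 0.1052]
tool_rot: [[-0.494, 0.869, 0.002], [0.869, 0.494, -0.0], [-0.002, 0.002, -1.0]]
ft_force: [-4.1, 0.1, 10.7]
grip_width: 0.0281
gripper_force: 50.9
```

Request:
arm_command(
  turn=[
    [0,0,1],
    [0,0,1],
    [0,0,1],
    [0,0,1],
    [0,0,1],
    [0,0,1],
    [0,0,1],
    [0,0,1],
    [0,0,1],
    [0,0,1],
    [0,0,1],
    [0,0,1],
  ],
  xyz=[
    [0,0,0],
    [0,0,0.003],
    [0,0,0.003],
    [0,0,0.003],
    [0,0,0.003],
    [0,0,0.003],
    [0,0,0.003],
    [0,0,0.003],
    [0,0,0.003],
    [0,0,0.003],
    [0,0,0.003],
    [0,0,0.003],
  ],
  claw=[25,25,25,25,25,25,25,25,25,25,25,25],
)

```text
time_s: 43.8
position: [0.6229, 0.1337, 0.1033]
tool_rot: [[0.509, 0.861, 0.002], [0.861, -0.509, -0.0], [0.001, 0.002, -1.0]]
ft_force: [-2.3, -1.1, 9.3]
grip_width: 0.0281
gripper_force: 50.6
```

Request:
arm_command(
  turn=[
    [0,0,1],
    [0,0,1],
    [0,0,1],
    [0,0,1],
    [0,0,1],
    [0,0,1],
    [0,0,1],
    [0,0,1],
    [0,0,1],
    [0,0,1],
    [0,0,1],
    [0,0,0],
  ],
  xyz=[
    [0,0,0.003],
    [0,0,0.003],
    [0,0,0.003],
    [0,0,0.003],
    [0,0,0.003],
    [0,0,0.003],
    [0,0,0.002],
    [0,0,0.002],
    [0,0,0],
    [0,0,0],
    [0,0,0],
    [0,0,0],
  ],
  claw=[25,25,25,25,25,25,25,25,25,25,25,25],
)

```text
time_s: 45.0
position: [0.6235, 0.1338, 0.1025]
tool_rot: [[0.997, 0.078, 0.004], [0.078, -0.997, 0.0], [0.004, 0.0, -1.0]]
ft_force: [0.0, -0.0, 8.7]
grip_width: 0.0281
gripper_force: 50.5
```

```bash
python3 -c "
from h import *
plan([.6222,.134,.1])
s=env.observe(); print(np.round(s['ft_force'],1),np.round(s['wrist_torque'],2))"
```

```text
t 45.0 p [0.6235 0.1338 0.1025] psi -85.5 q6 87.0 tilt [0.23 0.01] | turn units 0.0 shift units [-0.03 -0.01  0.05]
[ 0.  -0.   8.7] [ 0.03  0.11 -0.12]
```

Request:
arm_command(
  turn=[
    [0,0,0],
    [0,0,0],
    [0,0,0],
    [0,0,0.6],
    [0,0,0],
    [0,0,0],
    [0,0,0],
    [0,0,0],
  ],
  xyz=[
    [0,0,-0.05],
    [0,0,0],
    [0,0,0],
    [0,0,-0.3],
    [0,0,-0.8],
    [0,0,-0.9],
    [0,0,-0.8],
    [0,0,0],
  ],
  claw=[85,85,85,85,85,85,85,85],
)

```text
time_s: 45.8
position: [0.6241, 0.1339, 0.2492]
tool_rot: [[1.0, 0.028, 0.011], [0.028, -1.0, 0.0], [0.011, 0.0, -1.0]]
ft_force: [-0.6, -0.2, 0.4]
grip_width: 0.0851
gripper_force: 0.0
```

Run:
```python
from look import *
C,im,d=shot("top","top2"); P=cloud(C,d); Z=P[...,2]
def rep(n,m):
    q=P[m]; 
    if len(q): print(n,len(q),q.mean(0).round(4),[np.round(v,1) for v in cv2.minAreaRect((q[:,:2]*1000).astype(np.float32))])
X,Y=P[...,0],P[...,1]
rep("deck",(Z>.024)&(Z<.036)&(abs(X-.606)<.09)&(abs(Y+.31)<.115))
rep("parcel",(Z>.042)&(Z<.058)&(abs(X-.39)<.12)&(abs(Y+.3)<.12))
h=cv2.cvtColor(im,cv2.COLOR_BGR2HSV); rep("lever",(h[...,0]>6)&(h[...,0]<20)&(h[...,1]>200)&(abs(X-.608)<.04)&(abs(Y+.26)<.05)&(Z>.02))
rep("can",(Z>.08)&(Z<.1)&(abs(X-.437)<.08)&(abs(Y+.05)<.08))
plan([.389,-.298,.2])
```

```text
deck 2994 [ 0.6051 -0.315   0.0306] [array([ 606.2, -314.4]), array([192.6, 151. ]), np.float64(88.2)]
parcel 755 [ 0.389  -0.2974  0.0506] [array([ 389.3, -298. ]), array([110.5,  58. ]), np.float64(3.4)]
lever 70 [ 0.608  -0.2546  0.0377] [array([ 607.4, -254.7]), array([32.1, 17. ]), np.float64(82.2)]
can 721 [ 0.437  -0.0527  0.0901] [array([437.9, -52.5]), array([92.8, 92.8]), np.float64(87.4)]
t 45.9 p [0.6232 0.1339 0.2456] psi -88.4 q6 89.9 tilt [0.31 0.01] | turn units 0.0 shift units [-4.93  8.5   0.91]
```

View pics/top2.png

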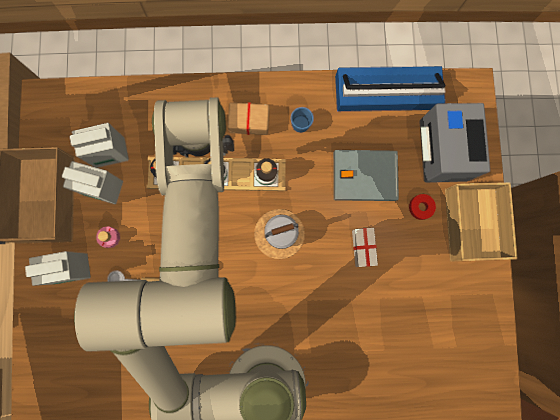

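The top view shows the canister upright on the mat at (281,233), the parcel at (365,247), the lever at (347,174) and the deck clear. Moving to the parcel.

Request:
arm_command(
  turn=[
    [0,0,0],
    [0,0,0],
    [0,0,0],
    [0,0,0],
    [0,0,0],
    [0,0,0],
    [0,0,0],
    [0,0,0],
    [0,0,0],
    [0,0,0],
    [0,0,0],
    [0,0,0],
  ],
  xyz=[
    [-0.2,0.4,0],
    [-0.4,0.7,0],
    [-0.5,0.8,0],
    [-0.5,0.9,0],
    [-0.5,0.9,0],
    [-0.5,0.9,0],
    [-0.5,0.9,0],
    [-0.5,0.9,0],
    [-0.5,0.8,0],
    [-0.5,0.7,0],
    [-0.3,0.4,0],
    [-0.03,0.2,0],
  ],
  claw=[85,85,85,85,85,85,85,85,85,85,85,85],
)

```text
time_s: 47.05
position: [0.3897, -0.2927, 0.2418]
tool_rot: [[1.0, 0.025, -0.002], [0.025, -1.0, 0.002], [-0.002, -0.002, -1.0]]
ft_force: [0.1, 0.2, -0.1]
grip_width: 0.085
gripper_force: 0.0
```

Request:
arm_command(
  turn=[
    [0,0,0],
    [0,0,0],
    [0,0,0],
    [0,0,0],
    [0,0,0],
  ],
  xyz=[
    [0,0,0.5],
    [0,0,0.7],
    [0,0,0.5],
    [0,0,0],
    [0,0,0],
  ],
  claw=[85,85,85,85,85],
)

```text
time_s: 47.55
position: [0.3918, -0.2911, 0.1582]
tool_rot: [[1.0, 0.029, -0.0], [0.029, -1.0, 0.001], [-0.0, -0.001, -1.0]]
ft_force: [0.4, -0.2, 1.0]
grip_width: 0.0848
gripper_force: 0.0
```

Run:
```python
from look import *
for n in ("wrist","top"):
    C,im,d=shot(n); P=cloud(C,d); Z=P[...,2]
    q=P[(Z>.044)&(Z<.056)&(np.hypot(P[...,0]-.389,P[...,1]+.298)<.09)]
    print(n,len(q),[np.round(v,1) for v in cv2.minAreaRect((q[:,:2]*1000).astype(np.float32))])
lids(dict(A=(.629,.284,.0595),B=(.623,.134,.0595),C=(.6165,-.0155,.0595)))
plan([.389,-.298,.012])
```

```text
wrist 10117 [array([ 388.5, -297.5]), array([110.5,  56.9]), np.float64(2.7)]
top 47 [array([ 437.2, -276.5]), array([16.7, 36.2]), np.float64(42.8)]
A knob [630.4 282.2] cap [631.  281.7] z 0.1214 lug angle 93.9 16
B knob [623.6 133.3] cap [622.8 133.3] z 0.1216 lug angle 94.5 14
C knob [616.4 -15.7] cap [616.6 -16.2] z 0.121 lug angle 93.1 13
t 47.7 p [ 0.392  -0.2917  0.1593] psi -88.4 q6 37.8 tilt [ 0.09 -0.11] | turn units 0.0 shift units [-0.06  0.12  2.95]
```

All three lids are home, at equal height and with lugs around 94°. Gripping the parcel.

Request:
arm_command(
  turn=[
    [0,0,-0.2],
    [0,0,0],
    [0,0,0],
    [0,0,0],
    [0,0,0],
    [0,0,0],
    [0,0,0],
    [0,0,0],
    [0,0,0],
    [0,0,0],
    [0,0,0],
    [0,0,0],
  ],
  xyz=[
    [-0.07,0.12,0],
    [0,0,0.4],
    [0,0,0.7],
    [0,0,0.8],
    [0,0,0.6],
    [0,0,0.3],
    [0,0,0.12],
    [0,0,0],
    [0,0,0],
    [0,0,0],
    [0,0,0],
    [0,0,0],
  ],
  claw=[85,85,85,85,85,85,85,85,50,50,50,50],
  squeeze=35,
)

```text
time_s: 48.9
position: [0.3885, -0.298, 0.0133]
tool_rot: [[0.999, 0.046, 0.002], [0.046, -0.999, -0.002], [0.001, 0.002, -1.0]]
ft_force: [-0.4, 0.4, 6.6]
grip_width: 0.0557
gripper_force: 37.4
```

Request:
arm_command(
  turn=[
    [0,0,0],
    [0,0,0],
    [0,0,0],
    [0,0,0],
    [0,0,0],
    [0,0,0],
    [0,0,0],
  ],
  xyz=[
    [0,0,0],
    [0,0,-0.3],
    [0,0,-0.6],
    [0,0,-0.7],
    [0,0,-0.4],
    [0,0,0],
    [0,0,0],
  ],
  claw=[50,50,50,50,50,50,50],
)

```text
time_s: 49.6
position: [0.3878, -0.2972, 0.1116]
tool_rot: [[0.999, 0.046, -0.0], [0.046, -0.999, 0.0], [-0.0, -0.0, -1.0]]
ft_force: [-0.2, -0.0, -2.1]
grip_width: 0.0555
gripper_force: 38.9
```

Run:
```python
from look import *
s=env.observe(); print(s["grip_width"],s["gripper_force"],np.round(s["ft_force"],1))
plan([.6065,-.291,.11],-1.8)
```

```text
0.05551797727421899 38.91476333141327 [-0.2 -0.  -2.1]
t 49.6 p [ 0.3878 -0.2972  0.1116] psi -87.4 q6 36.0 tilt [-0.01  0.02] | turn units -17.12 shift units [0.26 4.37 0.03]
```

Request:
arm_command(
  turn=[
    [0,0,-1],
    [0,0,-1],
    [0,0,-1],
    [0,0,-1],
    [0,0,-1],
    [0,0,-1],
    [0,0,-1],
    [0,0,-1],
    [0,0,-1],
    [0,0,-1],
    [0,0,-1],
    [0,0,-1],
  ],
  xyz=[
    [0,0,0],
    [0,0,0],
    [0,0,0],
    [0,0,0],
    [0,0,0],
    [0,0,0],
    [0,0,0],
    [0,0,0],
    [0,0,0],
    [0,0,0],
    [0,0,0],
    [0,0,0],
  ],
  claw=[50,50,50,50,50,50,50,50,50,50,50,50],
)

```text
time_s: 50.8
position: [0.3875, -0.2969, 0.1103]
tool_rot: [[0.457, 0.89, -0.002], [0.89, -0.457, 0.003], [0.001, -0.003, -1.0]]
ft_force: [-0.6, -0.0, -2.8]
grip_width: 0.0555
gripper_force: 38.7
```

Request:
arm_command(
  turn=[
    [0,0,-1],
    [0,0,-1],
    [0,0,-1],
    [0,0,-1],
    [0,0,-1],
    [0,0,-0.1],
    [0,0,0],
  ],
  xyz=[
    [0,0,0],
    [0,0,0],
    [0,0,0],
    [0,0,0],
    [0,0,0],
    [0,0,0],
    [0,0,0],
  ],
  claw=[50,50,50,50,50,50,50],
)

```text
time_s: 51.5
position: [0.3877, -0.2971, 0.111]
tool_rot: [[0.035, 0.999, -0.001], [0.999, -0.035, 0.002], [0.002, -0.001, -1.0]]
ft_force: [0.0, -0.8, -3.0]
grip_width: 0.0554
gripper_force: 38.7
```

Request:
arm_command(
  turn=[
    [0,0,0],
    [0,0,0],
    [0,0,0],
    [0,0,0],
    [0,0,0],
    [0,0,0],
    [0,0,0],
    [0,0,0],
    [0,0,0],
    [0,0,0],
  ],
  xyz=[
    [0.02,0.3,0],
    [0.04,0.5,0],
    [0.04,0.6,0],
    [0.04,0.8,0],
    [0.04,0.8,0],
    [0.04,0.7,0],
    [0.02,0.4,0],
    [0.02,0.27,0],
    [0,0,0],
    [0,0,0],
  ],
  claw=[50,50,50,50,50,50,50,50,50,50],
)

```text
time_s: 52.5
position: [0.6063, -0.2915, 0.1112]
tool_rot: [[0.034, 0.999, -0.002], [0.999, -0.034, 0.001], [0.001, -0.002, -1.0]]
ft_force: [-0.4, -0.3, -3.2]
grip_width: 0.0558
gripper_force: 38.8
```

Run:
```python
from look import *
plan([.6065,-.291,.0445],-1.8)
C,im,d=shot("wrist","w6"); P=cloud(C,d); Z=P[...,2]; z=env.observe()["position"][2]-.0133
q=P[(Z>.024)&(Z<.036)&(abs(P[...,0]-.606)<.09)&(abs(P[...,1]+.31)<.115)]; print("deck",len(q),[np.round(v,1) for v in cv2.minAreaRect((q[:,:2]*1000).astype(np.float32))])
q=P[(Z>z+.04)&(Z<z+.06)&(np.hypot(P[...,0]-.6065,P[...,1]+.291)<.09)]; print("parcel",len(q),[np.round(v,1) for v in cv2.minAreaRect((q[:,:2]*1000).astype(np.float32))] if len(q) else "")
```

```text
t 52.5 p [ 0.6063 -0.2915  0.1112] psi -1.9 q6 -33.8 tilt [-0.09  0.05] | turn units -0.03 shift units [0.01 0.   1.33]
deck 17099 [array([ 604.7, -313.5]), array([188.8, 150.9]), np.float64(87.8)]
parcel 35900 [array([ 606.2, -279.5]), array([88.5, 94.3]), np.float64(88.2)]
```

View pics/w6.png

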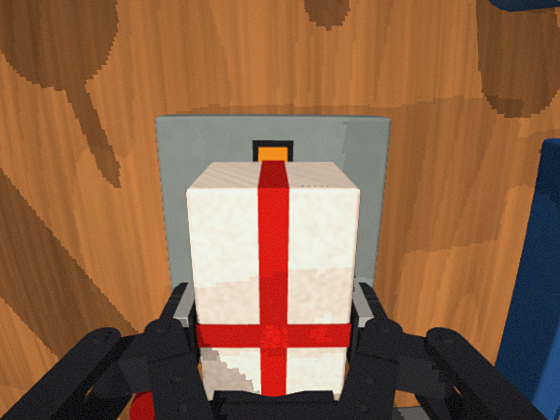

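The wrist view shows the parcel, with its red cross band at (273,335), aligned with the deck and its end over the orange lever at (272,155). Lowering.

Request:
arm_command(
  turn=[
    [0,0,0],
    [0,0,0],
    [0,0,0],
    [0,0,0],
    [0,0,0],
    [0,0,0],
    [0,0,0],
    [0,0,0],
  ],
  xyz=[
    [0,0,0.3],
    [0,0,0.4],
    [0,0,0.3],
    [0,0,0.2],
    [0,0,0.1],
    [0,0,0.03],
    [0,0,0.03],
    [0,0,0],
  ],
  claw=[50,50,50,50,50,50,50,50],
)

```text
time_s: 53.35
position: [0.607, -0.2919, 0.0446]
tool_rot: [[0.033, 0.999, 0.001], [0.999, -0.033, -0.001], [-0.001, 0.001, -1.0]]
ft_force: [-0.5, -0.6, -2.5]
grip_width: 0.0553
gripper_force: 38.8
```

Request:
arm_command(
  turn=[
    [0,0,0],
    [0,0,0],
    [0,0,0],
  ],
  xyz=[
    [0,0,0.02],
    [0,0,0.015],
    [0,0,0],
  ],
  claw=[50,50,50],
)

```text
time_s: 53.65
position: [0.6071, -0.2919, 0.0433]
tool_rot: [[0.033, 0.999, 0.001], [0.999, -0.033, -0.001], [-0.001, 0.001, -1.0]]
ft_force: [-2.2, 0.8, 4.0]
grip_width: 0.0553
gripper_force: 39.5
```

Contact. Releasing, then retreating upward.

Request:
arm_command(
  turn=[
    [0,0,0],
    [0,0,0],
    [0,0,0],
    [0,0,0],
    [0,0,0],
    [0,0,0],
    [0,0,0],
    [0,0,0],
    [0,0,0],
    [0,0,0],
  ],
  xyz=[
    [0,0,0],
    [0,0,0],
    [0,0,0],
    [0,0,0],
    [0,0,-0.3],
    [0,0,-0.6],
    [0,0,-0.9],
    [0,0,-0.9],
    [0,0,-0.9],
    [0,0,-0.5],
  ],
  claw=[85,85,85,85,85,85,85,85,85,85],
)

```text
time_s: 54.65
position: [0.6073, -0.292, 0.2518]
tool_rot: [[0.033, 0.999, 0.005], [0.999, -0.033, -0.003], [-0.003, 0.005, -1.0]]
ft_force: [-0.2, -0.1, 0.2]
grip_width: 0.0849
gripper_force: 0.0
```

Request:
arm_command(
  turn=[
    [0,0,0],
    [0,0,0],
    [0,0,0],
    [0,0,0],
    [0,0,0],
    [0,0,0],
    [0,0,0],
  ],
  xyz=[
    [0,-0.4,0],
    [0,-0.7,0],
    [0,-0.8,0],
    [0,-0.8,0],
    [0,-0.6,0],
    [0,-0.3,0],
    [0,0,0],
  ],
  claw=[85,85,85,85,85,85,85],
)

```text
time_s: 55.35
position: [0.4257, -0.2858, 0.2479]
tool_rot: [[0.035, 0.999, 0.0], [0.999, -0.035, -0.0], [-0.0, 0.0, -1.0]]
ft_force: [0.6, 0.6, -0.4]
grip_width: 0.0848
gripper_force: 0.0
```

Run:
```python
from look import *
C,im,d=shot("top"); P=cloud(C,d); Z=P[...,2]
q=P[(Z>.06)&(Z<.1)&(np.hypot(P[...,0]-.6065,P[...,1]+.291)<.09)]; print("parcel",len(q),np.percentile(q[:,2],[5,50,95]).round(4),[np.round(v,1) for v in cv2.minAreaRect((q[:,:2]*1000).astype(np.float32))])
A=np.c_[q[:,:2],np.ones(len(q))]; print("plane slopes",np.linalg.lstsq(A,q[:,2],rcond=None)[0].round(3))
C,im,d=shot("scene","scene2"); cv2.imwrite("pics/scene2.png",cv2.resize(im,(800,600)))
```

```text
parcel 792 [0.0715 0.0808 0.0856] [array([ 607.8, -291.8]), array([111.9,  56.5]), np.float64(88.3)]
plane slopes [ 0.053 -0.014  0.044]
```

View pics/scene2.png

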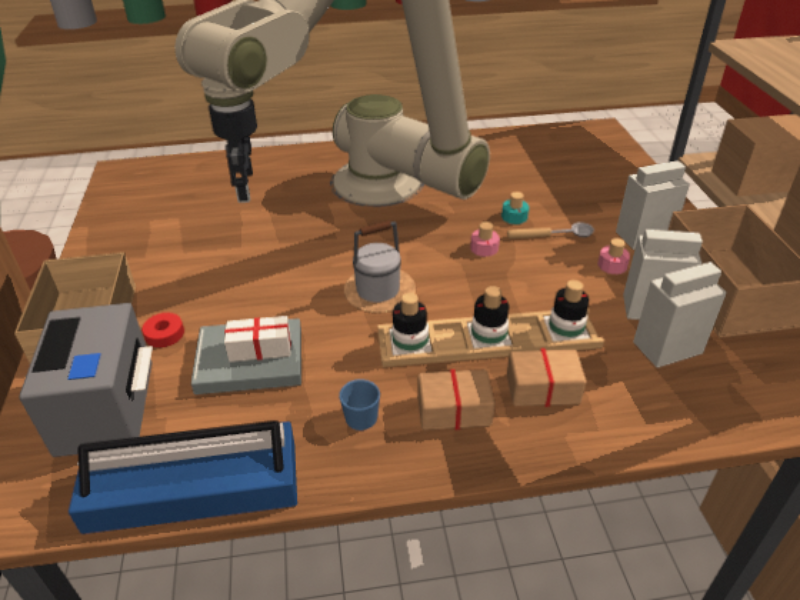

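The scene view shows the parcel lying flat on the deck at (258,340) over the lever, the three jars closed, and the canister upright on the mat at (377,275). Handing in.

```bash
python3 -c "
from rig import env
print(env.close_job())"
```

```text
the job is handed in; nothing more can be done
None
```

The job was handed in at about 55 s, and no verdict came back: the canister stands upright on the mat, all three jars are closed with their own lids (so no spare), and the parcel lies flat on the deck over the lever.

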